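Get the middle parts tray out of the stack

TASK

The green tray is needed, but it sits in the middle of the stack of three parts trays. Lift the yellow tray off and set it aside on its own (the black half of the board is kept clear for that), then move the green tray to the middle of the orange half of the board, and put the yellow tray back squarely on the bottom, olive-brown one. Keep the trays level, set them down rather than dropping them, and leave the bottom tray where it stands.

Things in the scene. Friction and masses are not known exactly. Their poses are not given: they have to be found in the camera images.
- olive_tray: Olive-brown open stacking tray (brass bolts), in mm: 45 high, long side walls flat and upright, 60 apart outside, 104 long; corner tubes make it 114 x 66 over all; flat underside, about 0.35 kg. Origin: centre of underside; x along length, y across width, z up. Grip across y on the outsides. Bottom of the stack of three, loose on the bench (z = 0); the next tray rests on its rim, 45 above its origin.
- green_tray: Lime-green open stacking tray (steel bolts), in mm: 45 high, long side walls flat and upright, 60 apart outside, 104 long; corner tubes make it 114 x 66 over all; flat underside, about 0.35 kg. Origin: centre of underside; x along length, y across width, z up. Grip across y on the outsides. Middle of the stack of three, resting loosely on the olive one. Another green tray elsewhere is not meant.
- yellow_tray: Yellow open stacking tray (dark bolts), in mm: 45 high, long side walls flat and upright, 60 apart outside, 104 long; corner tubes make it 114 x 66 over all; flat underside, about 0.35 kg. Origin: centre of underside; x along length, y across width, z up. Grip across y on the outsides. Top of the stack of three, resting loosely on the green one. Another yellow tray elsewhere is not meant.
- board: Fixed board, in mm: 170 (x) x 300 (y), 4 thick, empty: its +y half orange, its -y half black. Origin: centre of underside, at bench height. Middle of the orange half at y = +75, of the black half at y = -75; top at z = 4. The stack stands to its left or right; nothing else is within 30 of board or stack, and other things on the bench nearby are under 120 high.

How it is judged:
By the outcome, as a careful person would: the job done as asked, in the order asked, and still so for the second after the job is handed in, with the robot touching nothing.
It also fails if it takes over 72 s, if anything falls off the work surface, if the arm or the gripper's body presses on something with over 40 N, if the wrist force passes 120 N, or if a joint passes its speed limit or range.

ROBOT

A 6-joint arm with a two-finger parallel gripper is mounted at the origin on the work surface. World frame = base frame: x ahead of the robot, y to its left, z up, the work surface at z = 0. Lengths are in mm, angles in rad, forces in N, time in s.
With the tool pointing down it reaches from about 275 to 750 mm from the base axis. Payload 10.2 kg.
Tool frame: the origin (TCP) lies midway between the tips of the shut fingers; the grasp point (between the pads) lies 19 mm behind it; x points along the fingers, y is the direction in which the jaws open and shut, and the axes are right-handed (so a half turn about x gives the same grasp; the last joint's range is limited). The gripper opens to 85 mm and grips with 20 to 120 N. Pads are 22 mm wide; open, the fingers measure 114 mm over their backs; the gripper's body (76 mm by 85 mm) begins 54 mm behind the grasp point. The pads swing forward as they close: fully open they stand 13 mm farther back than shut.
Start: joints at [1.057, 0.313, 1.498, -0, 1.331, -0.223], TCP at [150.54, 502.96, 231.294] pointing down, gripper open.
Joint ranges: [-2.94, 2.94], [-0.97, 2.17], [0.19, 2.56], [-1.23, 4.37], [0.02, 3.11], [-2.88, 2.88]. Speed limits (rad/s): [2.39, 2.39, 3.01, 3.14, 3.14, 3.14].

INTERFACE

Orientations are given as a unit quaternion [w, x, y, z].
In Python, from rig import sense, capture, get_calibration, finish_job gives the robot as it stands.
- The arm moves only by the tool jog_arm, never from a script. Its argument "increments" is a list of rows, each an object of numbers: "rx", "ry", "rz": the turn, a rotation vector about the tool's x, y, z in rad; "x", "y", "z": the shift along the tool's x, y, z in mm; "hand": the finger opening in mm, from 0 to 85.4. A call has 1 to 5 rows; each row shifts and turns the commanded pose from where the row before left it, along the tool's axes as they then stand; what a row does not reach is not made up. A row lasts 1/8 s, in which the tool goes at most 62.5 mm and 10.7 degrees, less where a joint would pass 70% of its speed; a pose out of reach is approached as far as the arm can. A call with a gripper value outside its range is refused whole. The fingers move at their own pace and stop on an object; "force" is the grip in N (left out, the last holds). Time passes only in rows, so rows that do not move let the fingers close. It gives the time, the measured TCP pose, the force and the opening at its end, in the units of the state.
- sense(): the state, without advancing time (a new reading comes with each control period).
- capture(name): name is "scene" or "side" or "wrist"; returns the picture (420x560x3 uint8, red, green, blue); there is no depth.
- get_calibration(name): a dict with "camera_matrix" (3x3 intrinsics, pixels), "R" (3x3) and "t" (3): a world point X has camera coordinates R X + t; the wrist camera has in their place "T_tool_cam" (4x4, takes a point from camera to tool coordinates, whose origin is the TCP and whose axes are the tool frame's). Camera axes: x right, y down, z forward; pixel columns grow to the right and rows downward; lengths in mm; the calibration is good to about 2 mm. A picture is of the moment at which its call begins: read the wrist's pose just before it. get_calibration takes no time and is no camera call.
- finish_job(): hands the job in, once; it reports no verdict.
The state is a dict: "time_s": time; "joints": joint angles; "dq": joint speeds; "tau": joint torques, N m; "eef_pos": TCP position; "ee_rot": TCP orientation; "force": force on the tool from outside, world axes, zero at the start; "wrist_torque": the same for the moment, N m; "grip_width": opening from 0.0 (shut) to 1.0 (fully open).
Only numpy, scipy, OpenCV 4.12 (cv2) and the standard library are available. Lean on these libraries where they do the work, as an engineer would, in place of code of your own. Each camera call takes 0.05 s, during which the arm holds its last target.

## Working session

There is one attempt and no reset: what is moved stays moved. The work goes in short steps, Python scripts to look and compute and a tool call to move; the robot and the scene stay as the last step left them, time stands still between calls to the robot, and variables do not carry over. Pictures are saved under pics/ and viewed, and the job is handed in when it is done.

Besides the shell and the picture viewer there is one more tool, called as name([rows], argument=value, ...), one row to a line, values as JSON. jog_arm: Moves the arm, as the interface text tells. Its arguments: {"type":"object","properties":{"increments":{"type":"array","items":{"type":"object","properties":{"rx":{"type":"number"},"ry":{"type":"number"},"rz":{"type":"number"},"x":{"type":"number"},"y":{"type":"number"},"z":{"type":"number"},"hand":{"type":"number"}}}},"force":{"type":"number"}},"required":["increments"]}

```bash
mkdir -p pics; ls
cat > h.py <<'E'
import cv2, numpy as np
from rig import sense, capture, get_calibration, finish_job
E
python3 - <<'E'
from h import *
s=sense(); print(s)
for n in ["scene","side","wrist"]:
    im=capture(n); cv2.imwrite(f"pics/{n}0.png",im[:,:,::-1]); 
    c=get_calibration(n); print(n,{k:np.round(np.array(v),4).tolist() for k,v in c.items()})
E
```

```text
pics
{'time_s': 0.0, 'joints': array([ 1.05659508e+00,  3.13450440e-01,  1.49842994e+00,  1.14299665e-05,
        1.33103048e+00, -2.23388902e-01]), 'dq': array([ 0.00029474, -0.00102166, -0.00165613, -0.00042316,  0.00022822,
        0.00166913]), 'tau': array([-8.97410100e-04, -4.12267578e+01, -2.59746838e+01, -1.98045395e-04,
        4.12456910e-03,  3.64019940e-06]), 'eef_pos': array([150.4050771 , 502.72169769, 230.73755207]), 'ee_rot': array([ 0.69947282,  0.10202339,  0.69981616, -0.10288999]), 'force': array([ 0.01970216,  0.0837402 , -0.40079496]), 'wrist_torque': array([ 0.03903952, -0.05606648, -0.05407245]), 'grip_width': 0.9999973600846556}
scene {'camera_matrix': [[384.6911, 0.0, 277.2728], [0.0, 384.6911, 213.5029], [0.0, 0.0, 1.0]], 'R': [[-0.3726, 0.9279, -0.0145], [0.8062, 0.3159, -0.5002], [-0.4596, -0.198, -0.8658]], 't': [168.863, -412.4291, 994.009]}
side {'camera_matrix': [[518.5885, 0.0, 271.123], [0.0, 518.5885, 209.647], [0.0, 0.0, 1.0]], 'R': [[0.9238, -0.3827, -0.0077], [-0.3006, -0.713, -0.6335], [0.2369, 0.5876, -0.7737]], 't': [-510.6156, 241.5488, 819.0727]}
wrist {'camera_matrix': [[343.0159, 0.0, 282.191], [0.0, 343.0159, 210.8958], [0.0, 0.0, 1.0]], 'T_tool_cam': [[-0.0003, -0.2847, 0.9586, -142.6685], [1.0, 0.0, 0.0003, 0.8424], [-0.0001, 0.9586, 0.2847, -71.7252], [0.0, 0.0, 0.0, 1.0]]}
```

View pics/scene0.png

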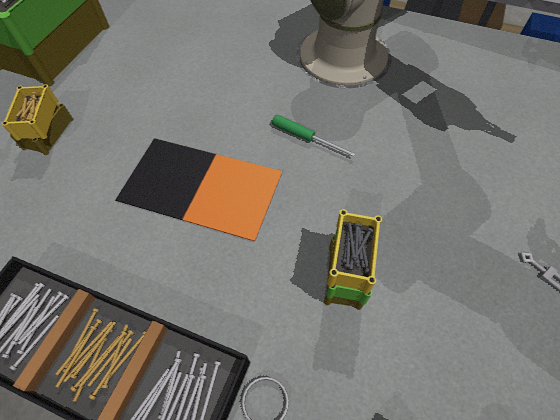

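View pics/side0.png

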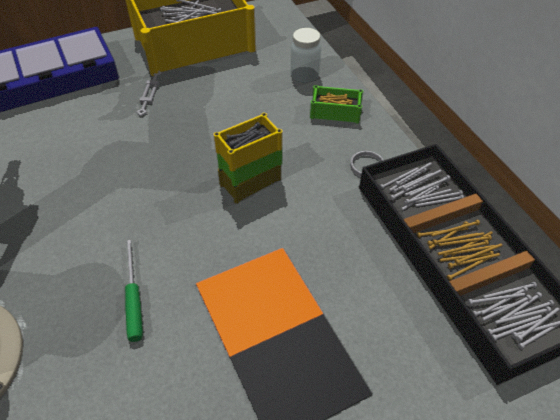

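View pics/wrist0.png

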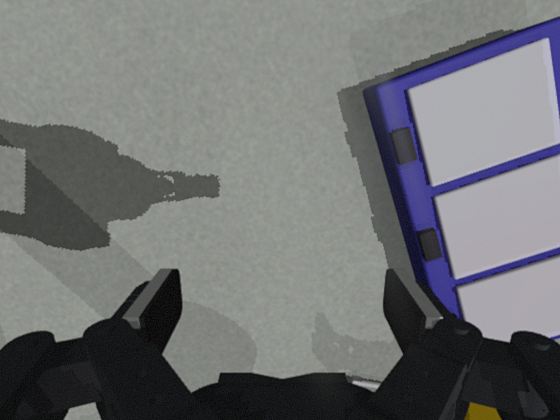

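The scene view shows the board with its black half at about (165,180) and its orange half at about (235,195). The stack's yellow top is at about (357,245). The side view shows the stack at (250,155) with all three layers. Next I'll zoom in to measure the corners.

Run:
```python
from h import *
a=cv2.imread("pics/scene0.png")[195:315,310:400]; b=cv2.imread("pics/side0.png")[105:210,205:295]
a=cv2.resize(a,None,fx=4.4,fy=4.4,interpolation=cv2.INTER_CUBIC); b=cv2.resize(b,None,fx=4.4,fy=4.4,interpolation=cv2.INTER_CUBIC)
b=cv2.copyMakeBorder(b,0,a.shape[0]-b.shape[0],0,0,cv2.BORDER_CONSTANT)
cv2.imwrite("pics/z0.png",np.hstack([a,b]))
for n in ["scene","side"]:
    im=cv2.imread(f"pics/{n}0.png"); hsv=cv2.cvtColor(im,cv2.COLOR_BGR2HSV)
    m=cv2.inRange(hsv,(8,180,140),(17,255,255))
    k,l,st,ce=cv2.connectedComponentsWithStats(m)
    for i in np.argsort(-st[1:,4])[:3]+1: print(n,st[i],ce[i])
    i=np.argmax(st[1:,4])+1
    c=cv2.findContours((l==i).astype('u1'),0,1)[0][0]
    print(cv2.approxPolyDP(cv2.convexHull(c),6,True)[:,0].tolist())
```

```text
scene [ 183  155   63   79 1336] [211.63547904 199.69311377]
scene [238 221  11  11  34] [243.23529412 225.52941176]
scene [224 178  11  11  32] [229.6875  182.34375]
[[216, 155], [235, 159], [245, 212], [231, 233], [183, 219]]
side [ 197  249  125  107 7597] [257.1827037  300.85757536]
[[282, 249], [321, 313], [229, 355], [197, 283]]
```

View pics/z0.png

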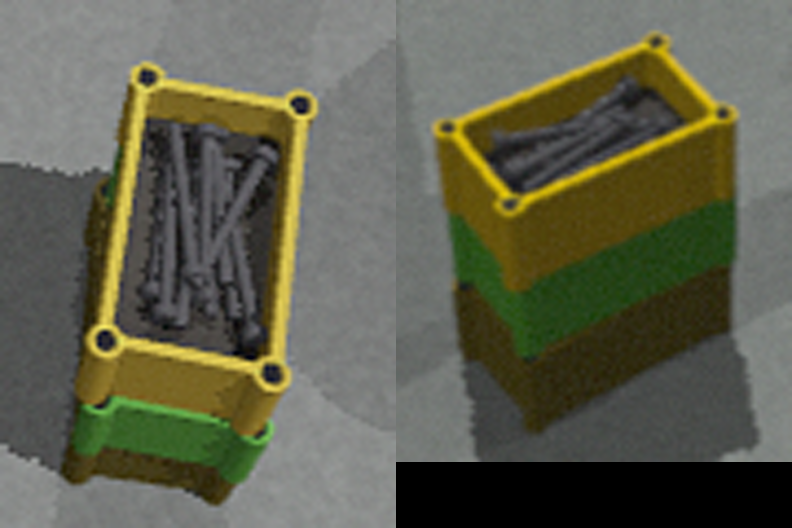

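The zoom shows the four rim holes of the yellow tray clearly in both views. I'll triangulate them, and find the board corners too.

```bash
cat >> h.py <<'E'
def P(n):
    c=get_calibration(n); R=np.array(c["R"]);t=np.array(c["t"]);K=np.array(c["camera_matrix"]); return K,R,t
def ray(n,uv,s=None):
    if n=="wrist":
        from scipy.spatial.transform import Rotation as Ro
        c=get_calibration(n);K=np.array(c["camera_matrix"]);T=np.array(c["T_tool_cam"])
        q=s["ee_rot"]; W=Ro.from_quat([q[1],q[2],q[3],q[0]]).as_matrix()
        R=W@T[:3,:3]; o=W@T[:3,3]+s["eef_pos"]
    else:
        K,R0,t=P(n); R=R0.T; o=-R@t
    uv=np.atleast_2d(np.array(uv,float))
    d=np.c_[uv,np.ones(len(uv))]@np.linalg.inv(K).T@R.T
    return o,d
def plane(n,uv,z,s=None):
    o,d=ray(n,uv,s); return o+d*((z-o[2])/d[:,2])[:,None]
def tri(rays):
    A=np.zeros((3,3));b=np.zeros(3)
    for o,d in rays:
        d=d/np.linalg.norm(d);M=np.eye(3)-np.outer(d,d);A+=M;b+=M@o
    x=np.linalg.solve(A,b); r=[np.linalg.norm((np.eye(3)-np.outer(d,d)/(d@d))@(x-o)) for o,d in rays]
    return x,max(r)
def pose4(p):
    """4 corner pts -> centre, yaw of long axis"""
    p=p[:,:2];c=p.mean(0);q=p-c
    w,v=np.linalg.eigh(q.T@q);a=np.arctan2(v[1,1],v[0,1])
    return c,np.degrees((a+np.pi/2)%np.pi-np.pi/2),2*np.sqrt(w/4)
E
python3 - <<'E'
from h import *
np.set_printoptions(precision=1,suppress=True)
sc=np.array([(147,76),(300,104),(105,340),(271,372)])/4.4+[309.6,194.6]
sd=np.array([(260,42),(51,127),(328,114),(115,204)])/4.4+[204.6,104.6]
for i in range(4):
    a=ray("scene",sc[i]);b=ray("side",sd[i]);x,r=tri([(a[0],a[1][0]),(b[0],b[1][0])]);print(x,r)
for n,u in(("scene",sc),("side",sd)):
    p=plane(n,u,135);print(p.tolist(),pose4(p))
# board
for n in["scene","side"]:
    im=cv2.imread(f"pics/{n}0.png");hsv=cv2.cvtColor(im,cv2.COLOR_BGR2HSV)
    for nm,m in(("or",cv2.inRange(hsv,(5,190,120),(17,255,255))),("bk",cv2.inRange(hsv,(0,0,0),(180,255,60)))):
        m=cv2.morphologyEx(m,cv2.MORPH_CLOSE,np.ones((5,5)));m=cv2.morphologyEx(m,cv2.MORPH_OPEN,np.ones((9,9)))
        k,l,st,ce=cv2.connectedComponentsWithStats(m)
        for i in range(1,k):
            if st[i,4]<1500: continue
            c=cv2.findContours((l==i).astype('u1'),0,1)[0][0]
            h=cv2.approxPolyDP(cv2.convexHull(c),5,True)[:,0]
            if len(h)==4: print(n,nm,st[i],h.tolist(),plane(n,h,4).tolist(),pose4(plane(n,h,4)))
E
```

```text
[589.1 142.5 206.8] 11.319494327340362
[525.2 198.8 131.5] 1.0853445305917424
[635.3 161.5 131. ] 1.4803972004335
[571.  231.8  31.5] 12.116620130998843
[[534.9898779816351, 145.88297239306323, 135.0], [526.3407418524963, 199.23571310774668, 135.0], [635.7169023917094, 162.41977289251255, 135.0], [626.5426152274083, 215.50789731985003, 135.0]] (array([580.9, 180.8]), np.float64(9.183250759054657), array([ 54. , 101.8]))
[[625.4495129585014, 209.82716508572736, 135.0], [524.8808863642197, 193.8686699054751, 135.0], [634.4976783088637, 156.06957126451908, 135.0], [534.0686243908665, 140.23904001084708, 135.0]] (array([579.7, 175. ]), np.float64(8.726125924280627), array([ 54.5, 101.8]))
scene bk [ 119  140   93   78 4668] [[153, 140], [211, 153], [182, 217], [119, 201]] [[431.66928357729074, -305.4405095651007, 4.0], [417.8290239251961, -168.60025610501557, 4.0], [581.1527746582391, -149.5646767810006, 4.0], [594.9760649759705, -286.10479601339887, 4.0]] (array([ 506.4, -227.4]), np.float64(8.825065292692747), array([137.3, 164.5]))
side or [ 200  251  119  102 7511] [[283, 251], [318, 315], [228, 352], [200, 282]] [[571.4488914745529, -11.366419000345047, 4.0], [573.9529144050249, -152.48499442260265, 4.0], [414.09297683036675, -156.0014929755062, 4.0], [412.04519096992726, -15.495461243017246, 4.0]] (array([492.9, -83.8]), np.float64(2.9301852782460576), array([140.8, 159.7]))
side bk [   0    0  129   49 4626] [[124, 0], [126, 27], [0, 48], [0, 0]] [[495.8784519317121, 982.8734967860294, 4.0], [469.94977039004186, 838.5466435362246, 4.000000000000114], [142.91241622789286, 869.9891556094724, 4.0], [161.43090418278405, 1126.9638652924841, 4.0]] (array([317.5, 954.6]), np.float64(-20.070779693280695), array([205.1, 344.9]))
```

Run:
```python
from h import *
np.set_printoptions(precision=1,suppress=True)
for n,pt in(("scene",(235,195)),("side",(257,300))):
    im=cv2.imread(f"pics/{n}0.png");hsv=cv2.cvtColor(im,cv2.COLOR_BGR2HSV)
    print(hsv[pt[1],pt[0]])
    m=cv2.inRange(hsv,(5,160,90),(18,255,255)); m=cv2.medianBlur(m,5)
    k,l,st,ce=cv2.connectedComponentsWithStats(m); i=l[pt[1],pt[0]]
    c=cv2.findContours((l==i).astype('u1'),0,1)[0][0]
    # min quad: line fit per side
    h=cv2.approxPolyDP(cv2.convexHull(c),6,True)[:,0].astype(float)
    C=c[:,0].astype(float); L=[]
    print(h.tolist())
    if len(h)!=4: continue
    for a in range(4):
        p,q=h[a],h[(a+1)%4]; d=(q-p)/np.linalg.norm(q-p); nn=np.array([-d[1],d[0]])
        t=(C-p)@d/np.linalg.norm(q-p); s=C[(abs((C-p)@nn)<4)&(t>.12)&(t<.88)]
        vx,vy,x,y=cv2.fitLine(s.astype('f4'),cv2.DIST_HUBER,0,.01,.01).ravel(); L.append(np.cross([x,y,1],[x+vx,y+vy,1]))
    cr=[np.cross(L[a-1],L[a]) for a in range(4)]; cr=np.array([v[:2]/v[2] for v in cr])
    p=plane(n,cr,4); print(cr.tolist(),p[:,:2].tolist(),p[:,:2].mean(0))
    e=np.roll(p,-1,0)-p; print(np.linalg.norm(e,axis=1),np.degrees(np.arctan2(e[:,1],e[:,0])))
```

```text
[ 13 176 209]
[[216.0, 155.0], [280.0, 172.0], [254.0, 239.0], [183.0, 218.0]]
[[215.71852354257018, 154.43618215123107], [280.88137902660367, 171.14621215067314], [253.7944904735677, 240.2727220886782], [182.12090514150304, 219.18595222837376]] [[417.66346966660154, -157.29661189038458], [408.00440355405783, -9.948596945705503], [576.0187247220365, 1.661106087288374], [585.3910645054971, -146.95042854623657]] [496.8 -78.1]
[147.7 168.4 148.9 168. ] [  93.8    4.   -86.4 -176.5]
[ 14 208 216]
[[282.0, 249.0], [321.0, 313.0], [230.0, 355.0], [197.0, 284.0]]
[[282.09525618911124, 248.15604249302982], [322.1410908220321, 313.4329731689628], [229.3228166160526, 355.4944607597915], [195.97698368118182, 283.3528849649923]] [[572.4233497207264, -4.928994976683725], [581.572586239905, -152.5404729397742], [414.07624223629034, -162.30479340818005], [404.7526884497541, -15.397292695609508]] [493.2 -83.8]
[147.9 167.8 147.2 168. ] [ -86.5 -176.7   93.6    3.6]
```

```bash
cat >> h.py <<'E'
from scipy.spatial.transform import Rotation as Ro
def W(s): q=s["ee_rot"]; return Ro.from_quat([q[1],q[2],q[3],q[0]]).as_matrix()
def goto(xyz,yaw_deg,s=None):
    """delta in tool axes to TCP xyz, tool down, tool y at yaw"""
    s=s or sense(); R=W(s); a=np.radians(yaw_deg)
    y=np.array([np.cos(a),np.sin(a),0]);x=np.array([0,0,-1.]);T=np.c_[x,y,np.cross(x,y)]
    rv=Ro.from_matrix(R.T@T).as_rotvec(); d=np.array(xyz)-s["eef_pos"]
    print("t=%.2f"%s["time_s"],"pos",s["eef_pos"].round(1),"yaw %.2f"%np.degrees(np.arctan2(R[1,1],R[0,1])),"tilt",(R[:,0]).round(4),"grip %.3f"%s["grip_width"],"F",np.round(s["force"],1))
    print("rotvec",rv.round(4),"shift old axes",(R.T@d).round(1),"shift new axes",(T.T@d).round(1))
E
python3 - <<'E'
from h import *
goto((580.3,178,231),99)
goto((580.3,178,231),-81)
E
```

```text
t=0.15 pos [150.4 502.8 230.9] yaw 73.34 tilt [-5.e-04 -8.e-04 -1.e+00] grip 1.001 F [0.4 0.8 0.2]
rotvec [-4.479e-01 -4.000e-04  9.000e-04] shift old axes [  -0.  -187.9  504.9] shift new axes [-1.000e-01 -3.880e+02  3.738e+02]
t=0.15 pos [150.4 502.8 230.9] yaw 73.34 tilt [-5.e-04 -8.e-04 -1.e+00] grip 1.001 F [0.4 0.8 0.2]
rotvec [2.6937e+00 1.2000e-03 5.0000e-04] shift old axes [  -0.  -187.9  504.9] shift new axes [-1.000e-01  3.880e+02 -3.738e+02]
```

jog_arm([
  {"rx": -0.149},
  {"rx": -0.149},
  {"rx": -0.15},
  {"y": -32.3, "z": 31.2},
  {"y": -32.3, "z": 31.2},
])

```text
schema error: expected keys rx, ry, rz, x, y, z, hand
```

jog_arm([
  {"y": -32.3, "z": 31.2},
  {"y": -32.3, "z": 31.2},
  {"y": -32.3, "z": 31.2},
  {"y": -32.3, "z": 31.2},
  {"y": -32.3, "z": 31.2},
])

```text
schema error: expected keys rx, ry, rz, x, y, z, hand
```

jog_arm([
  {"y": -32.3, "z": 31.2},
  {"y": -32.3, "z": 31.2},
  {"y": -32.3, "z": 31.2},
  {"y": -32.3, "z": 31.2},
  {"y": -32.3, "z": 31.2},
])

```text
schema error: expected keys rx, ry, rz, x, y, z, hand
```

jog_arm([
  {},
  {},
])

```text
schema error: expected keys rx, ry, rz, x, y, z, hand
```

Run:
```python
from h import *
goto((580.3,178,231),99)
im=capture("wrist"); cv2.imwrite("pics/w1.png",im[:,:,::-1])
```

```text
t=0.15 pos [150.4 502.8 230.9] yaw 73.34 tilt [-5.e-04 -8.e-04 -1.e+00] grip 1.001 F [0.4 0.8 0.2]
rotvec [-4.479e-01 -4.000e-04  9.000e-04] shift old axes [  -0.  -187.9  504.9] shift new axes [-1.000e-01 -3.880e+02  3.738e+02]
```

View pics/w1.png

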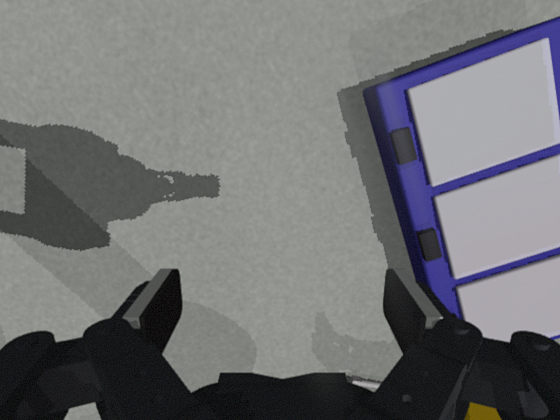

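The moves were refused because every key is needed in each row. The arm hasn't moved and the view is unchanged. I'll send them again in full.

jog_arm([
  {"rx": -0.149, "ry": 0, "rz": 0, "x": 0, "y": 0, "z": 0, "hand": 85},
  {"rx": -0.149, "ry": 0, "rz": 0, "x": 0, "y": 0, "z": 0, "hand": 85},
  {"rx": -0.15, "ry": 0, "rz": 0, "x": 0, "y": 0, "z": 0, "hand": 85},
  {"rx": 0, "ry": 0, "rz": 0, "x": 0, "y": -32.3, "z": 31.2, "hand": 85},
  {"rx": 0, "ry": 0, "rz": 0, "x": 0, "y": -32.3, "z": 31.2, "hand": 85},
])

```text
time_s: 0.82
eef_pos: [222.8, 448.2, 231.1]
ee_rot: [0.705, -0.056, 0.705, 0.056]
force: [-0.7, 0.3, 0.2]
grip_width: 0.998
```

jog_arm([
  {"rx": 0, "ry": 0, "rz": 0, "x": 0, "y": -32.3, "z": 31.2, "hand": 85},
  {"rx": 0, "ry": 0, "rz": 0, "x": 0, "y": -32.3, "z": 31.2, "hand": 85},
  {"rx": 0, "ry": 0, "rz": 0, "x": 0, "y": -32.3, "z": 31.2, "hand": 85},
  {"rx": 0, "ry": 0, "rz": 0, "x": 0, "y": -32.3, "z": 31.2, "hand": 85},
  {"rx": 0, "ry": 0, "rz": 0, "x": 0, "y": -32.3, "z": 31.2, "hand": 85},
])

```text
time_s: 1.45
eef_pos: [402.7, 312.8, 231.2]
ee_rot: [0.705, -0.055, 0.705, 0.055]
force: [-0.2, 0.9, -0.6]
grip_width: 0.994
```

jog_arm([
  {"rx": 0, "ry": 0, "rz": 0, "x": 0, "y": -32.3, "z": 31.2, "hand": 85},
  {"rx": 0, "ry": 0, "rz": 0, "x": 0, "y": -32.3, "z": 31.2, "hand": 85},
  {"rx": 0, "ry": 0, "rz": 0, "x": 0, "y": -32.3, "z": 31.2, "hand": 85},
  {"rx": 0, "ry": 0, "rz": 0, "x": 0, "y": -32.3, "z": 31.2, "hand": 85},
  {"rx": 0, "ry": 0, "rz": 0, "x": 0, "y": -32.3, "z": 31.2, "hand": 85},
])

```text
time_s: 2.08
eef_pos: [582.0, 177.7, 231.1]
ee_rot: [0.705, -0.055, 0.705, 0.055]
force: [-0.1, 0.8, 0.9]
grip_width: 0.998
```

jog_arm([
  {"rx": 0, "ry": 0, "rz": 0, "x": 0, "y": 0, "z": 0, "hand": 85},
  {"rx": 0, "ry": 0, "rz": 0, "x": 0, "y": 0, "z": 0, "hand": 85},
])

```text
time_s: 2.33
eef_pos: [580.5, 179.1, 231.0]
ee_rot: [0.705, -0.055, 0.705, 0.056]
force: [-0.4, 0.7, 0.4]
grip_width: 0.993
```

Run:
```python
from h import *
goto((580.3,178,231),99)
im=capture("wrist"); cv2.imwrite("pics/w2.png",im[:,:,::-1])
```

```text
t=2.33 pos [580.5 179.1 231. ] yaw 99.02 tilt [-8.e-04  2.e-04 -1.e+00] grip 0.993 F [-0.4  0.7  0.4]
rotvec [ 0.0003 -0.0008 -0.0003] shift old axes [ 0.  -1.1 -0.4] shift new axes [ 0.  -1.1 -0.4]
```

View pics/w2.png

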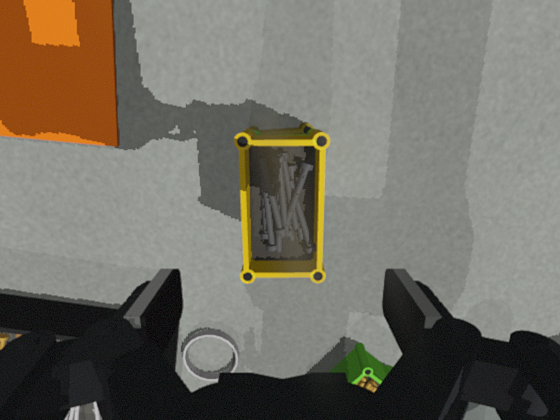

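The wrist view shows the yellow tray's four bolt holes at about (242,141), (322,141), (318,277) and (248,276), with both fingers well clear of it. I'll refine these.

```bash
cat >> h.py <<'E'
def holes(im,seeds,r=6,bright=False):
    """refine dark hole centres near seeds (weighted centroid)"""
    g=cv2.cvtColor(im,cv2.COLOR_RGB2HSV)[:,:,2].astype(float); out=[]
    for u,v in seeds:
        for _ in range(4):
            ui,vi=int(round(u)),int(round(v)); y,x=np.mgrid[vi-r:vi+r+1,ui-r:ui+r+1]
            k=(x-u)**2+(y-v)**2<=r*r; w=g[y,x]; lo,hi=w[k].min(),np.percentile(w[k],90)
            w=np.clip((hi+lo)/2-w,0,None)*k
            if bright: pass
            u,v=(w*x).sum()/w.sum(),(w*y).sum()/w.sum()
        out.append((u,v))
    return np.array(out)
E
python3 - <<'E'
from h import *
np.set_printoptions(precision=2,suppress=True)
s=sense(); im=cv2.imread("pics/w2.png")[:,:,::-1].copy()
h=holes(im,[(242,141),(322,141),(318,277),(248,276)]); print(h)
p=plane("wrist",h,135,s); print(p,pose4(p))
z=cv2.resize(im[125:290,225:340],None,fx=3,fy=3,interpolation=cv2.INTER_CUBIC)
for u,v in h: cv2.circle(z,(int((u-225+.5)*3),int((v-125+.5)*3)),2,(255,0,0),-1)
cv2.imwrite("pics/w2z.png",z[:,:,::-1])
E
```

```text
[[241.74 141.95]
 [320.92 140.81]
 [317.57 275.79]
 [247.18 276.17]]
[[535.47 144.76 135.  ]
 [526.15 198.24 135.  ]
 [626.98 215.04 135.  ]
 [635.84 161.56 135.  ]] (array([581.11, 179.9 ]), np.float64(9.415714363165325), array([ 54.25, 101.99]))
```

View pics/w2z.png

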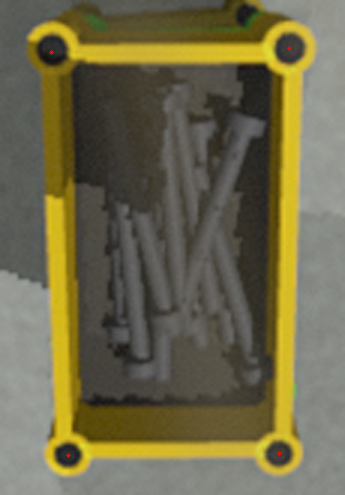

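jog_arm([
  {"rx": -0.007, "ry": 0, "rz": 0, "x": 30, "y": 0.7, "z": 0.7, "hand": 85},
  {"rx": 0, "ry": 0, "rz": 0, "x": 30, "y": 0, "z": 0, "hand": 85},
  {"rx": 0, "ry": 0, "rz": 0, "x": 30, "y": 0, "z": 0, "hand": 85},
  {"rx": 0, "ry": 0, "rz": 0, "x": 20, "y": 0, "z": 0, "hand": 85},
  {"rx": 0, "ry": 0, "rz": 0, "x": 16, "y": 0, "z": 0, "hand": 85},
])

```text
time_s: 3.0
eef_pos: [580.9, 180.4, 104.8]
ee_rot: [0.705, -0.058, 0.705, 0.058]
force: [-0.1, -1.1, 0.2]
grip_width: 0.995
```

jog_arm([
  {"rx": 0, "ry": 0, "rz": 0, "x": 0, "y": 0, "z": 0, "hand": 85},
])

```text
time_s: 3.12
eef_pos: [580.9, 180.0, 104.7]
ee_rot: [0.704, -0.058, 0.705, 0.058]
force: [0.1, 0.3, -0.6]
grip_width: 0.995
```

Run:
```python
from h import *
goto((581.1,179.9,105),99.4)
a=capture("wrist");b=capture("side"); 
b=cv2.resize(b[60:220,150:340],None,fx=2.6,fy=2.6); a=cv2.resize(a,(0,0),fx=.5,fy=.5); a=cv2.copyMakeBorder(a,0,b.shape[0]-a.shape[0],0,0,0)
cv2.imwrite("pics/g1.png",np.hstack([a,b])[:,:,::-1])
```

```text
t=3.12 pos [580.9 180.  104.7] yaw 99.45 tilt [-1.6e-03 -2.0e-04 -1.0e+00] grip 0.995 F [ 0.1  0.3 -0.6]
rotvec [ 0.0009 -0.0016 -0.0001] shift old axes [-0.3 -0.1  0.2] shift new axes [-0.3 -0.1  0.2]
```

View pics/g1.png

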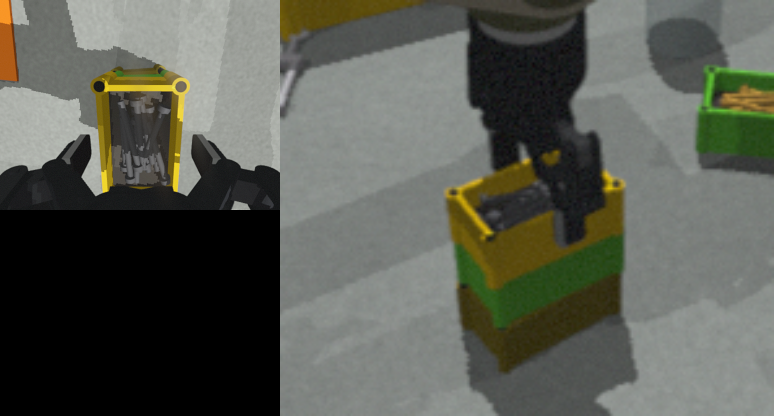

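The side view shows the fingers astride the yellow tray only, with their tips above the yellow/green seam. I'll close the gripper.

jog_arm([
  {"rx": 0, "ry": 0, "rz": 0, "x": 0, "y": 0, "z": 0, "hand": 50},
  {"rx": 0, "ry": 0, "rz": 0, "x": 0, "y": 0, "z": 0, "hand": 50},
  {"rx": 0, "ry": 0, "rz": 0, "x": 0, "y": 0, "z": 0, "hand": 50},
  {"rx": 0, "ry": 0, "rz": 0, "x": 0, "y": 0, "z": 0, "hand": 50},
  {"rx": 0, "ry": 0, "rz": 0, "x": 0, "y": 0, "z": 0, "hand": 50},
], force=50)

```text
time_s: 3.85
eef_pos: [582.1, 179.4, 106.4]
ee_rot: [0.705, -0.058, 0.704, 0.058]
force: [-1.9, -1.9, 5.7]
grip_width: 0.694
```

jog_arm([
  {"rx": 0, "ry": 0, "rz": 0, "x": -1, "y": 0, "z": 0, "hand": 50},
  {"rx": 0, "ry": 0, "rz": 0, "x": -3, "y": 0, "z": 0, "hand": 50},
  {"rx": 0, "ry": 0, "rz": 0, "x": -6, "y": 0, "z": 0, "hand": 50},
  {"rx": 0, "ry": 0, "rz": 0, "x": -10, "y": 0, "z": 0, "hand": 50},
  {"rx": 0, "ry": 0, "rz": 0, "x": -10, "y": 0, "z": 0, "hand": 50},
])

```text
time_s: 4.47
eef_pos: [581.6, 179.6, 136.1]
ee_rot: [0.705, -0.058, 0.705, 0.058]
force: [-0.1, -1.0, -5.3]
grip_width: 0.694
```

Run:
```python
from h import *
goto((581.1,179.9,105),99.4)
a=capture("wrist");b=capture("side"); 
b=cv2.resize(b[60:220,150:340],None,fx=2.6,fy=2.6); a=cv2.resize(a,(0,0),fx=.5,fy=.5); a=cv2.copyMakeBorder(a,0,b.shape[0]-a.shape[0],0,0,0)
cv2.imwrite("pics/g2.png",np.hstack([a,b])[:,:,::-1])
goto((504,-228,170),93.9)
```

```text
t=4.47 pos [581.6 179.6 136.1] yaw 99.41 tilt [ 2.e-04  1.e-04 -1.e+00] grip 0.694 F [-0.1 -1.  -5.3]
rotvec [ 0.0002  0.0002 -0.    ] shift old axes [31.1  0.4 -0.5] shift new axes [31.1  0.4 -0.5]
t=4.58 pos [582.2 179.7 137. ] yaw 99.41 tilt [ 2.7e-03  3.0e-04 -1.0e+00] grip 0.694 F [-0. -0. -4.]
rotvec [0.0962 0.0028 0.    ] shift old axes [ -33.4 -389.4 -143.8] shift new axes [ -33.  -401.4 -105.8]
```

View pics/g2.png

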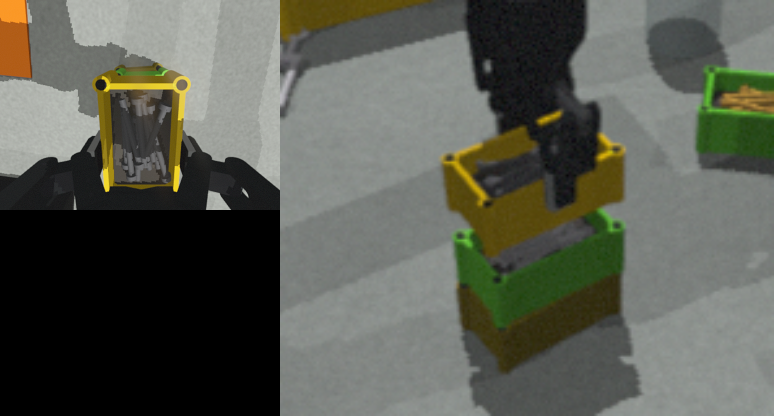

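Yellow lifted cleanly. The side view shows it level, with the gap over green clear, and green hasn't moved. Next I'll carry it to the black half.

jog_arm([
  {"rx": 0.048, "ry": 0, "rz": 0, "x": -16, "y": 0, "z": 0, "hand": 50},
  {"rx": 0.048, "ry": 0, "rz": 0, "x": -17, "y": 0, "z": 0, "hand": 50},
  {"rx": 0, "ry": 0, "rz": 0, "x": 0, "y": -15, "z": -4, "hand": 50},
  {"rx": 0, "ry": 0, "rz": 0, "x": 0, "y": -25, "z": -6.6, "hand": 50},
  {"rx": 0, "ry": 0, "rz": 0, "x": 0, "y": -35, "z": -9.2, "hand": 50},
])

```text
time_s: 5.2
eef_pos: [566.1, 102.1, 167.2]
ee_rot: [0.706, -0.025, 0.707, 0.025]
force: [0.2, -0.1, -3.4]
grip_width: 0.692
```

jog_arm([
  {"rx": 0, "ry": 0, "rz": 0, "x": 0, "y": -35, "z": -9.2, "hand": 50},
  {"rx": 0, "ry": 0, "rz": 0, "x": 0, "y": -35, "z": -9.2, "hand": 50},
  {"rx": 0, "ry": 0, "rz": 0, "x": 0, "y": -35, "z": -9.2, "hand": 50},
  {"rx": 0, "ry": 0, "rz": 0, "x": 0, "y": -35, "z": -9.2, "hand": 50},
  {"rx": 0, "ry": 0, "rz": 0, "x": 0, "y": -35, "z": -9.2, "hand": 50},
])

```text
time_s: 5.82
eef_pos: [531.7, -76.1, 167.4]
ee_rot: [0.706, -0.024, 0.707, 0.024]
force: [0.3, 0.4, -4.6]
grip_width: 0.69
```

jog_arm([
  {"rx": 0, "ry": 0, "rz": 0, "x": 0, "y": -35, "z": -9.2, "hand": 50},
  {"rx": 0, "ry": 0, "rz": 0, "x": 0, "y": -35, "z": -9.2, "hand": 50},
  {"rx": 0, "ry": 0, "rz": 0, "x": 0, "y": -35, "z": -9.2, "hand": 50},
  {"rx": 0, "ry": 0, "rz": 0, "x": 0, "y": -28, "z": -7.2, "hand": 50},
  {"rx": 0, "ry": 0, "rz": 0, "x": 0, "y": -15, "z": -4, "hand": 50},
])

```text
time_s: 6.45
eef_pos: [503.2, -226.2, 167.5]
ee_rot: [0.706, -0.024, 0.707, 0.024]
force: [0.5, 0.4, -4.1]
grip_width: 0.695
```

jog_arm([
  {"rx": 0, "ry": 0, "rz": 0, "x": 0, "y": 0, "z": 0, "hand": 50},
  {"rx": 0, "ry": 0, "rz": 0, "x": 0, "y": 0, "z": 0, "hand": 50},
])

```text
time_s: 6.7
eef_pos: [504.4, -223.8, 168.1]
ee_rot: [0.707, -0.024, 0.707, 0.025]
force: [0.4, -0.1, -5.7]
grip_width: 0.693
```

Run:
```python
from h import *
goto((505,-228,21),93.9)
a=capture("wrist");cv2.imwrite("pics/g3.png",a[:,:,::-1])
```

```text
t=6.70 pos [ 504.4 -223.8  168.1] yaw 93.96 tilt [-3.e-04  5.e-04 -1.e+00] grip 0.693 F [ 0.4 -0.1 -5.7]
rotvec [ 0.0011 -0.0002 -0.0006] shift old axes [147.1  -4.4   0.4] shift new axes [147.1  -4.3   0.3]
```

View pics/g3.png

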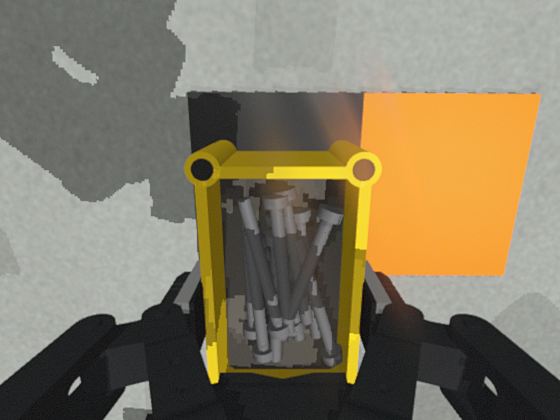

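The wrist view shows yellow over the black half. The orange half's corners are at (362,92), (540,94) and (504,276), and the board edge runs parallel to the image rows, so the yaw is right.

Run:
```python
from h import *
np.set_printoptions(precision=1,suppress=True)
s=sense(); im=cv2.imread("pics/g3.png"); hsv=cv2.cvtColor(im,cv2.COLOR_BGR2HSV)
m=cv2.medianBlur(cv2.inRange(hsv,(5,150,120),(18,255,255)),5); m[:,:380]=0
def f(idx): 
    vx,vy,x,y=cv2.fitLine(np.array(idx,'f4'),cv2.DIST_HUBER,0,.01,.01).ravel(); return np.cross([x,y,1],[x+vx,y+vy,1])
top=f([(u,np.nonzero(m[:,u])[0].min()-.5) for u in range(400,525)]); bot=f([(u,np.nonzero(m[:300,u])[0].max()+.5) for u in range(420,490)])
rt=f([(np.nonzero(m[v])[0].max()+.5,v) for v in range(110,260)])
m2=cv2.medianBlur(cv2.inRange(hsv,(5,150,120),(18,255,255)),5)
lf=f([(np.nonzero(m2[v,300:])[0].min()+299.5,v) for v in range(98,145)])
X=lambda a,b:(lambda v:v[:2]/v[2])(np.cross(a,b))
c=np.array([X(top,lf),X(top,rt),X(bot,rt),X(bot,lf)]); p=plane("wrist",c,4,s)
print(c,p[:,:2],p.mean(0)); e=np.roll(p,-1,0)-p; print(np.linalg.norm(e,axis=1),np.degrees(np.arctan2(e[:,1],e[:,0])))
```

```text
[[363.8  92.2]
 [540.3  93.8]
 [502.7 274.5]
 [350.2 274.5]] [[ 414.7 -160. ]
 [ 405.6  -10.6]
 [ 574.3    0.2]
 [ 584.7 -150.1]] [494.8 -80.1   4. ]
[149.7 169.  150.7 170.3] [  93.5    3.7  -86.  -176.7]
```

jog_arm([
  {"rx": 0, "ry": 0, "rz": 0, "x": 25, "y": -2, "z": 0, "hand": 50},
  {"rx": 0, "ry": 0, "rz": 0, "x": 35, "y": -2, "z": 0.5, "hand": 50},
  {"rx": 0, "ry": 0, "rz": 0, "x": 35, "y": 0, "z": 0, "hand": 50},
  {"rx": 0, "ry": 0, "rz": 0, "x": 25, "y": 0, "z": 0, "hand": 50},
  {"rx": 0, "ry": 0, "rz": 0, "x": 12, "y": 0, "z": 0, "hand": 50},
])

```text
time_s: 7.38
eef_pos: [504.9, -227.6, 35.2]
ee_rot: [0.706, -0.024, 0.707, 0.025]
force: [-0.1, -0.4, -4.9]
grip_width: 0.693
```

jog_arm([
  {"rx": 0, "ry": 0, "rz": 0, "x": 8, "y": 0, "z": 0, "hand": 50},
  {"rx": 0, "ry": 0, "rz": 0, "x": 3, "y": 0, "z": 0, "hand": 50},
  {"rx": 0, "ry": 0, "rz": 0, "x": 1, "y": 0, "z": 0, "hand": 50},
  {"rx": 0, "ry": 0, "rz": 0, "x": 0, "y": 0, "z": 0, "hand": 50},
])

```text
time_s: 7.88
eef_pos: [505.4, -228.8, 24.8]
ee_rot: [0.707, -0.024, 0.706, 0.024]
force: [-0.1, 0.9, -4.4]
grip_width: 0.691
```

jog_arm([
  {"rx": 0, "ry": 0, "rz": 0, "x": 2, "y": 0, "z": 0, "hand": 50},
  {"rx": 0, "ry": 0, "rz": 0, "x": 1, "y": 0, "z": 0, "hand": 50},
  {"rx": 0, "ry": 0, "rz": 0, "x": 0, "y": 0, "z": 0, "hand": 50},
])

```text
time_s: 8.25
eef_pos: [505.1, -228.6, 21.2]
ee_rot: [0.707, -0.024, 0.707, 0.024]
force: [0.4, -0.2, -4.8]
grip_width: 0.694
```

jog_arm([
  {"rx": 0, "ry": 0, "rz": 0, "x": 1, "y": 0, "z": 0, "hand": 50},
  {"rx": 0, "ry": 0, "rz": 0, "x": 0, "y": 0, "z": 0, "hand": 50},
])

```text
time_s: 8.5
eef_pos: [505.2, -228.7, 20.4]
ee_rot: [0.707, -0.024, 0.707, 0.024]
force: [-0.4, -0.2, -2.9]
grip_width: 0.69
```

jog_arm([
  {"rx": 0, "ry": 0, "rz": 0, "x": 0.7, "y": 0, "z": 0, "hand": 50},
  {"rx": 0, "ry": 0, "rz": 0, "x": 0, "y": 0, "z": 0, "hand": 50},
])

```text
time_s: 8.75
eef_pos: [505.2, -228.7, 20.4]
ee_rot: [0.707, -0.024, 0.707, 0.024]
force: [-4.4, 2.0, 5.8]
grip_width: 0.691
```

The force has gone from −5 to +6 N, so the tray is on the board. I'll release and rise.

jog_arm([
  {"rx": 0, "ry": 0, "rz": 0, "x": 0, "y": 0, "z": 0, "hand": 85},
  {"rx": 0, "ry": 0, "rz": 0, "x": 0, "y": 0, "z": 0, "hand": 85},
  {"rx": 0, "ry": 0, "rz": 0, "x": 0, "y": 0, "z": 0, "hand": 85},
  {"rx": 0, "ry": 0, "rz": 0, "x": 0, "y": 0, "z": 0, "hand": 85},
  {"rx": 0, "ry": 0, "rz": 0, "x": 0, "y": 0, "z": 0, "hand": 85},
])

```text
time_s: 9.38
eef_pos: [505.1, -228.6, 19.6]
ee_rot: [0.707, -0.024, 0.707, 0.024]
force: [0.6, -0.1, -0.1]
grip_width: 0.996
```

jog_arm([
  {"rx": 0, "ry": 0, "rz": 0, "x": -15, "y": 0, "z": 0, "hand": 85},
  {"rx": 0, "ry": 0, "rz": 0, "x": -30, "y": 0, "z": 0, "hand": 85},
  {"rx": 0, "ry": 0, "rz": 0, "x": -40, "y": 0, "z": 0, "hand": 85},
  {"rx": 0, "ry": 0, "rz": 0, "x": -40, "y": 0, "z": 0, "hand": 85},
  {"rx": 0, "ry": 0, "rz": 0, "x": -40, "y": 0, "z": 0, "hand": 85},
])

```text
time_s: 10.0
eef_pos: [505.0, -228.5, 187.1]
ee_rot: [0.707, -0.024, 0.706, 0.024]
force: [0.9, -0.5, -0.3]
grip_width: 0.995
```

Run:
```python
from h import *
goto((581.1,179.9,186),99.4)
a=capture("wrist");cv2.imwrite("pics/g4.png",a[:,:,::-1])
```

```text
t=10.00 pos [ 505.  -228.5  187.1] yaw 93.91 tilt [ 1.e-03 -7.e-04 -1.e+00] grip 0.995 F [ 0.9 -0.5 -0.3]
rotvec [-0.0958  0.0009  0.0008] shift old axes [  0.9 402.3 103.8] shift new axes [  1.1 390.5 141.8]
```

View pics/g4.png

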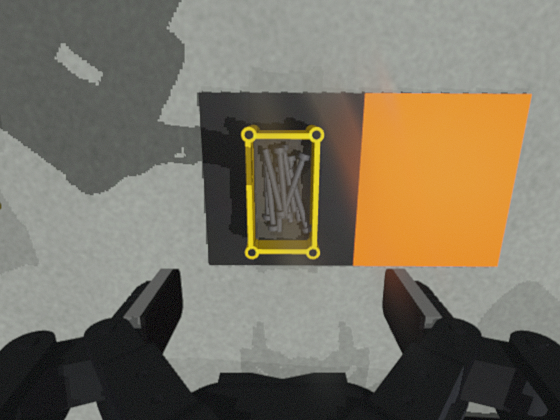

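The wrist view shows yellow resting square on the black half, with holes at about (249,134), (316,134), (313,253) and (252,253), and the whole board in view. I'll compute these, then go back over the green tray.

Run:
```python
from h import *
np.set_printoptions(precision=2,suppress=True)
s=sense(); im=cv2.imread("pics/g4.png")[:,:,::-1].copy()
h=holes(im,[(249,134),(316,134),(313,253),(252,253)],5); print(h)
p=plane("wrist",h,49,s); c,a,w=pose4(p); print("yellow",c,a,w,"TCP",s["eef_pos"])
for nm,b in (("orange",[(364,93),(530.5,94),(497.5,266),(353,266)]),("board",[(198.5,93),(530.5,94),(497.5,266),(210,266)])):
    p=plane("wrist",b,4,s); print(nm,p.mean(0),pose4(p))
```

```text
[[248.41 134.42]
 [315.88 134.52]
 [312.45 252.39]
 [251.38 252.2 ]]
yellow [ 508.4  -229.96] 3.7800857546139754 [ 55.12 104.3 ] TCP [ 506.71 -229.63  192.6 ]
orange [499.14 -79.76   4.  ] (array([499.14, -79.76]), np.float64(5.585303464005739), array([151.73, 172.61]))
board [ 504.43 -155.23    4.  ] (array([ 504.43, -155.23]), np.float64(-86.17410654416844), array([172.85, 303.04]))
```

jog_arm([
  {"rx": 0, "ry": 0, "rz": 0, "x": 0, "y": 40.2, "z": 10.4, "hand": 85},
  {"rx": 0, "ry": 0, "rz": 0, "x": 0, "y": 40.2, "z": 10.4, "hand": 85},
  {"rx": 0, "ry": 0, "rz": 0, "x": 0, "y": 40.2, "z": 10.4, "hand": 85},
  {"rx": 0, "ry": 0, "rz": 0, "x": 0, "y": 40.2, "z": 10.4, "hand": 85},
  {"rx": 0, "ry": 0, "rz": 0, "x": 0, "y": 40.2, "z": 10.4, "hand": 85},
])

```text
time_s: 10.68
eef_pos: [543.4, -23.2, 185.5]
ee_rot: [0.707, -0.024, 0.706, 0.024]
force: [0.6, -0.3, -1.3]
grip_width: 0.995
```

jog_arm([
  {"rx": 0, "ry": 0, "rz": 0, "x": 0, "y": 40.2, "z": 10.4, "hand": 85},
  {"rx": 0, "ry": 0, "rz": 0, "x": 0, "y": 40.2, "z": 10.4, "hand": 85},
  {"rx": 0, "ry": 0, "rz": 0, "x": 0, "y": 40.2, "z": 10.4, "hand": 85},
  {"rx": 0, "ry": 0, "rz": 0, "x": 0, "y": 40.2, "z": 10.4, "hand": 85},
  {"rx": 0, "ry": 0, "rz": 0, "x": 0, "y": 40.2, "z": 10.4, "hand": 85},
])

```text
time_s: 11.3
eef_pos: [581.6, 181.0, 185.6]
ee_rot: [0.707, -0.024, 0.706, 0.024]
force: [0.2, -0.2, 0.9]
grip_width: 0.996
```

jog_arm([
  {"rx": -0.096, "ry": 0, "rz": 0, "x": 0, "y": 0, "z": 0, "hand": 85},
  {"rx": 0, "ry": 0, "rz": 0, "x": 0, "y": 0, "z": 0, "hand": 85},
  {"rx": 0, "ry": 0, "rz": 0, "x": 0, "y": 0, "z": 0, "hand": 85},
])

```text
time_s: 11.68
eef_pos: [581.5, 179.1, 185.1]
ee_rot: [0.705, -0.057, 0.705, 0.057]
force: [0.7, 0.3, 0.3]
grip_width: 0.993
```

Run:
```python
from h import *
goto((581.1,179.9,186),99.4)
a=capture("wrist");cv2.imwrite("pics/g5.png",a[:,:,::-1])
```

```text
t=11.68 pos [581.5 179.1 185.1] yaw 99.27 tilt [ 5.e-04 -0.e+00 -1.e+00] grip 0.993 F [0.7 0.3 0.3]
rotvec [-0.0022  0.0005  0.0001] shift old axes [-0.9  0.8 -0.3] shift new axes [-0.9  0.8 -0.3]
```

View pics/g5.png

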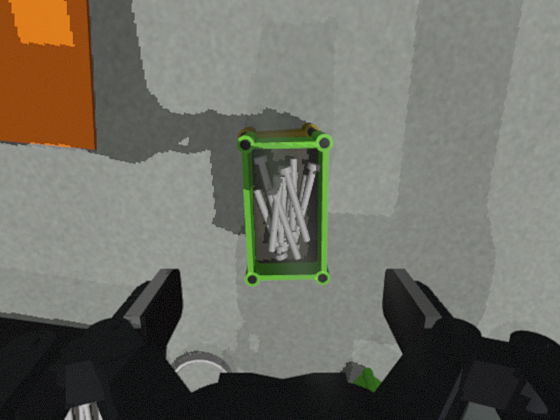

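Green is now exposed and the olive edge shows behind it. Its holes are at about (245,144), (324,143), (322,279) and (252,279).

Run:
```python
from h import *
np.set_printoptions(precision=2,suppress=True)
s=sense(); print(s["eef_pos"])
im=cv2.imread("pics/g5.png")[:,:,::-1].copy()
h=holes(im,[(245,144),(324,143),(322,279),(252,279)],5); print(h)
p=plane("wrist",h,90,s); c,a,w=pose4(p); print("green",c,a,w)
goto((c[0],c[1],60),a+90,s)
s["eef_pos"]=np.array([505,-228.5,187.1]);a=np.radians(93.91);y=np.array([np.cos(a),np.sin(a),0]);x=np.array([0,0,-1.])
q=Ro.from_matrix(np.c_[x,y,np.cross(x,y)]).as_quat(); s["ee_rot"]=q[[3,0,1,2]]
im=cv2.imread("pics/g4.png")[:,:,::-1].copy()
h=holes(im,[(249,134),(316,134),(313,253),(252,253)],5)
print("yellow",pose4(plane("wrist",h,49,s)))
for nm,b in (("orange",[(364,93),(530.5,94),(497.5,266),(353,266)]),("board",[(198.5,93),(530.5,94),(497.5,266),(210,266)])):
    p=plane("wrist",b,4,s); print(nm,p.mean(0),pose4(p))
```

```text
[581.52 179.08 184.97]
[[243.99 144.81]
 [323.55 143.1 ]
 [322.31 277.72]
 [251.74 279.07]]
green [583.41 182.33] 10.877947171708717 [ 54.26 101.79]
t=11.72 pos [581.5 179.1 185. ] yaw 99.29 tilt [ 0.  0. -1.] grip 0.994 F [-0.4 -0.6  0.1]
rotvec [-0.03  0.    0.  ] shift old axes [125.    2.9   2.3] shift new axes [125.    2.8   2.5]
yellow (array([ 504.16, -228.16]), np.float64(3.8072766275386134), array([ 54.06, 102.09]))
orange [494.99 -79.67   4.  ] (array([494.99, -79.67]), np.float64(5.045348969804015), array([150.07, 169.93]))
board [ 500.08 -153.88    4.  ] (array([ 500.08, -153.88]), np.float64(-86.2602383030118), array([169.93, 298.85]))
```

Green is at (583.4, 182.3), yaw 10.9°. The middle of the orange half is at (495, −80), yaw 3.7°, and all views agree to about 2 mm. I'll descend onto green.

jog_arm([
  {"rx": -0.028, "ry": 0, "rz": 0, "x": 10, "y": 2.8, "z": 2.4, "hand": 85},
  {"rx": 0, "ry": 0, "rz": 0, "x": 30, "y": 0, "z": 0, "hand": 85},
  {"rx": 0, "ry": 0, "rz": 0, "x": 40, "y": 0, "z": 0, "hand": 85},
  {"rx": 0, "ry": 0, "rz": 0, "x": 30, "y": 0, "z": 0, "hand": 85},
  {"rx": 0, "ry": 0, "rz": 0, "x": 15, "y": 0, "z": 0, "hand": 85},
])

```text
time_s: 12.35
eef_pos: [582.6, 182.5, 57.5]
ee_rot: [0.703, -0.068, 0.705, 0.068]
force: [0.8, -0.1, 0.2]
grip_width: 0.993
```

jog_arm([
  {"rx": 0, "ry": 0, "rz": 0, "x": 0, "y": 0, "z": 0, "hand": 85},
  {"rx": 0, "ry": 0, "rz": 0, "x": 0, "y": 0, "z": 0, "hand": 85},
])

```text
time_s: 12.6
eef_pos: [584.1, 182.8, 60.8]
ee_rot: [0.705, -0.068, 0.703, 0.068]
force: [0.6, -0.3, -0.1]
grip_width: 0.999
```

Run:
```python
from h import *
goto((583.4,182.3,60),100.9)
a=capture("wrist");b=capture("side"); 
b=cv2.resize(b[60:220,150:340],None,fx=2.6,fy=2.6); a=cv2.resize(a,(0,0),fx=.5,fy=.5); a=cv2.copyMakeBorder(a,0,b.shape[0]-a.shape[0],0,0,0)
cv2.imwrite("pics/g6.png",np.hstack([a,b])[:,:,::-1])
```

```text
t=12.60 pos [584.1 182.8  60.8] yaw 101.02 tilt [ 2.1e-03  2.0e-04 -1.0e+00] grip 0.999 F [ 0.6 -0.3 -0.1]
rotvec [0.0021 0.0021 0.0002] shift old axes [ 0.8 -0.3 -0.8] shift new axes [ 0.8 -0.3 -0.8]
```

View pics/g6.png

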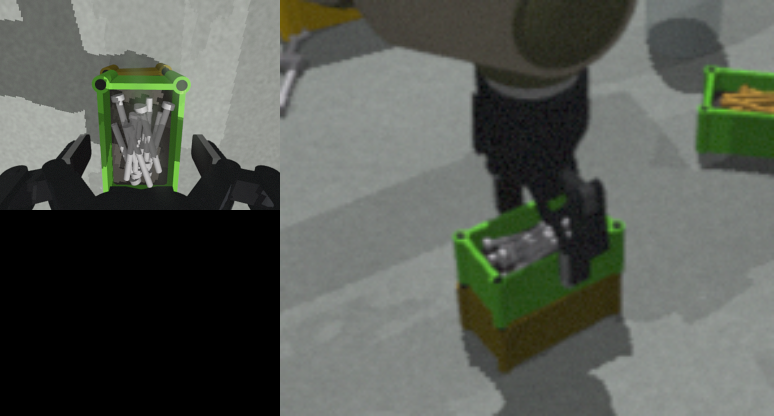

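The fingers straddle green only, with their tips above the olive rim. I'll close and lift.

jog_arm([
  {"rx": 0, "ry": 0, "rz": 0, "x": 0, "y": 0, "z": 0, "hand": 50},
  {"rx": 0, "ry": 0, "rz": 0, "x": 0, "y": 0, "z": 0, "hand": 50},
  {"rx": 0, "ry": 0, "rz": 0, "x": 0, "y": 0, "z": 0, "hand": 50},
  {"rx": 0, "ry": 0, "rz": 0, "x": 0, "y": 0, "z": 0, "hand": 50},
  {"rx": 0, "ry": 0, "rz": 0, "x": 0, "y": 0, "z": 0, "hand": 50},
], force=50)

```text
time_s: 13.32
eef_pos: [583.8, 182.5, 60.4]
ee_rot: [0.704, -0.068, 0.703, 0.068]
force: [-2.3, -2.3, 5.6]
grip_width: 0.693
```

jog_arm([
  {"rx": 0, "ry": 0, "rz": 0, "x": -1, "y": 0, "z": 0, "hand": 50},
  {"rx": 0, "ry": 0, "rz": 0, "x": -3, "y": 0, "z": 0, "hand": 50},
  {"rx": 0, "ry": 0, "rz": 0, "x": -6, "y": 0, "z": 0, "hand": 50},
  {"rx": 0, "ry": 0, "rz": 0, "x": -12, "y": 0, "z": 0, "hand": 50},
  {"rx": 0, "ry": 0, "rz": 0, "x": -15, "y": 0, "z": 0, "hand": 50},
])

```text
time_s: 13.95
eef_pos: [583.4, 182.8, 97.6]
ee_rot: [0.704, -0.068, 0.704, 0.068]
force: [0.1, 0.8, -4.7]
grip_width: 0.693
```

Run:
```python
from h import *
goto((495,-80,160),93.74)
a=capture("wrist");b=capture("side"); 
b=cv2.resize(b[60:220,150:340],None,fx=2.6,fy=2.6); a=cv2.resize(a,(0,0),fx=.5,fy=.5); a=cv2.copyMakeBorder(a,0,b.shape[0]-a.shape[0],0,0,0)
cv2.imwrite("pics/g7.png",np.hstack([a,b])[:,:,::-1])
```

```text
t=13.95 pos [583.4 182.8  97.6] yaw 101.02 tilt [-0.  0. -1.] grip 0.693 F [ 0.1  0.8 -4.7]
rotvec [ 0.127 -0.    -0.   ] shift old axes [ -62.4 -241.  -137. ] shift new axes [ -62.4 -256.4 -105.3]
```

View pics/g7.png

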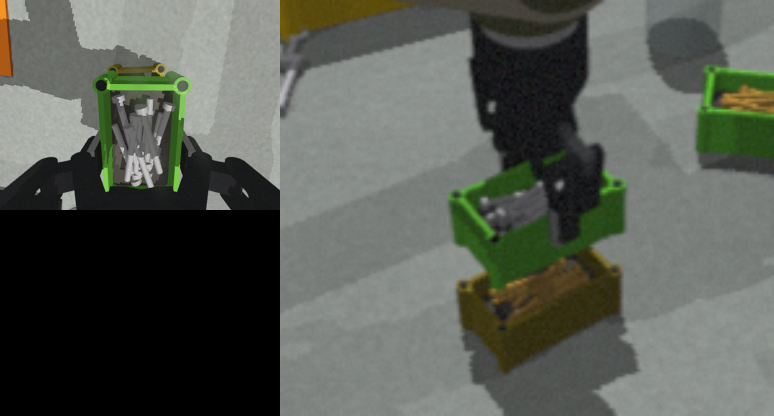

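Green lifted level and olive stays put. I'll carry green to the orange half.

jog_arm([
  {"rx": 0.06, "ry": 0, "rz": 0, "x": -20, "y": 0, "z": 0, "hand": 50},
  {"rx": 0.067, "ry": 0, "rz": 0, "x": -20, "y": 0, "z": 0, "hand": 50},
  {"rx": 0, "ry": 0, "rz": 0, "x": 0, "y": -16, "z": -6.6, "hand": 50},
  {"rx": 0, "ry": 0, "rz": 0, "x": 0, "y": -26, "z": -10.6, "hand": 50},
  {"rx": 0, "ry": 0, "rz": 0, "x": 0, "y": -36, "z": -14.8, "hand": 50},
])

```text
time_s: 14.68
eef_pos: [555.4, 101.5, 135.5]
ee_rot: [0.706, -0.024, 0.707, 0.024]
force: [-0.6, -0.2, -4.6]
grip_width: 0.694
```

jog_arm([
  {"rx": 0, "ry": 0, "rz": 0, "x": 0, "y": -36, "z": -14.8, "hand": 50},
  {"rx": 0, "ry": 0, "rz": 0, "x": 0, "y": -36, "z": -14.8, "hand": 50},
  {"rx": 0, "ry": 0, "rz": 0, "x": 0, "y": -36, "z": -14.8, "hand": 50},
  {"rx": 0, "ry": 0, "rz": 0, "x": 0, "y": -34, "z": -14, "hand": 50},
  {"rx": 0, "ry": 0, "rz": 0, "x": 0, "y": -24, "z": -10, "hand": 50},
])

```text
time_s: 15.3
eef_pos: [497.5, -69.1, 135.8]
ee_rot: [0.706, -0.023, 0.707, 0.023]
force: [-0.0, 0.5, -4.3]
grip_width: 0.693
```

jog_arm([
  {"rx": 0, "ry": 0, "rz": 0, "x": 0, "y": -12, "z": -5, "hand": 50},
  {"rx": 0, "ry": 0, "rz": 0, "x": 0, "y": 0, "z": 0, "hand": 50},
  {"rx": 0, "ry": 0, "rz": 0, "x": 0, "y": 0, "z": 0, "hand": 50},
])

```text
time_s: 15.68
eef_pos: [494.9, -78.9, 136.4]
ee_rot: [0.707, -0.023, 0.707, 0.023]
force: [0.2, 0.6, -4.6]
grip_width: 0.695
```

Run:
```python
from h import *
goto((495,-80,25),93.74)
```

```text
t=15.68 pos [494.9 -78.9 136.4] yaw 93.79 tilt [-2.e-04  3.e-04 -1.e+00] grip 0.695 F [ 0.2  0.6 -4.6]
rotvec [ 0.0008 -0.0002 -0.0003] shift old axes [111.4  -1.1   0. ] shift new axes [111.4  -1.1   0. ]
```

jog_arm([
  {"rx": 0, "ry": 0, "rz": 0, "x": 20, "y": -0.5, "z": 0, "hand": 50},
  {"rx": 0, "ry": 0, "rz": 0, "x": 35, "y": -0.6, "z": 0, "hand": 50},
  {"rx": 0, "ry": 0, "rz": 0, "x": 30, "y": 0, "z": 0, "hand": 50},
  {"rx": 0, "ry": 0, "rz": 0, "x": 18, "y": 0, "z": 0, "hand": 50},
  {"rx": 0, "ry": 0, "rz": 0, "x": 7, "y": 0, "z": 0, "hand": 50},
])

```text
time_s: 16.3
eef_pos: [494.8, -79.8, 25.7]
ee_rot: [0.706, -0.023, 0.707, 0.024]
force: [-0.0, 0.4, -4.2]
grip_width: 0.693
```

jog_arm([
  {"rx": 0, "ry": 0, "rz": 0, "x": 2, "y": 0, "z": 0, "hand": 50},
  {"rx": 0, "ry": 0, "rz": 0, "x": 0, "y": 0, "z": 0, "hand": 50},
  {"rx": 0, "ry": 0, "rz": 0, "x": 0, "y": 0, "z": 0, "hand": 50},
])

```text
time_s: 16.68
eef_pos: [495.3, -80.8, 25.2]
ee_rot: [0.707, -0.023, 0.706, 0.023]
force: [-0.9, 0.7, -5.1]
grip_width: 0.694
```

jog_arm([
  {"rx": 0, "ry": 0, "rz": 0, "x": 2, "y": 0.4, "z": 0, "hand": 50},
  {"rx": 0, "ry": 0, "rz": 0, "x": 1, "y": 0, "z": 0, "hand": 50},
  {"rx": 0, "ry": 0, "rz": 0, "x": 0.7, "y": 0, "z": 0, "hand": 50},
  {"rx": 0, "ry": 0, "rz": 0, "x": 0, "y": 0, "z": 0, "hand": 50},
])

```text
time_s: 17.18
eef_pos: [494.9, -80.3, 20.9]
ee_rot: [0.707, -0.023, 0.707, 0.023]
force: [-0.8, 0.4, -4.3]
grip_width: 0.69
```

jog_arm([
  {"rx": 0, "ry": 0, "rz": 0, "x": 0.7, "y": 0, "z": 0, "hand": 50},
  {"rx": 0, "ry": 0, "rz": 0, "x": 0, "y": 0, "z": 0, "hand": 50},
])

```text
time_s: 17.42
eef_pos: [494.9, -80.3, 20.2]
ee_rot: [0.707, -0.023, 0.707, 0.023]
force: [-0.8, -0.0, -5.0]
grip_width: 0.694
```

jog_arm([
  {"rx": 0, "ry": 0, "rz": 0, "x": 0.7, "y": 0, "z": 0, "hand": 50},
  {"rx": 0, "ry": 0, "rz": 0, "x": 0, "y": 0, "z": 0, "hand": 50},
])

```text
time_s: 17.68
eef_pos: [494.9, -80.3, 19.5]
ee_rot: [0.707, -0.023, 0.707, 0.023]
force: [0.4, -0.5, -3.9]
grip_width: 0.691
```

jog_arm([
  {"rx": 0, "ry": 0, "rz": 0, "x": 0.6, "y": 0, "z": 0, "hand": 50},
  {"rx": 0, "ry": 0, "rz": 0, "x": 0, "y": 0, "z": 0, "hand": 50},
])

```text
time_s: 17.92
eef_pos: [495.0, -80.3, 19.4]
ee_rot: [0.707, -0.023, 0.707, 0.023]
force: [-2.2, -0.6, 4.6]
grip_width: 0.691
```

The force has reversed to +4.6 N, so green is on the board. I'll release and rise.

jog_arm([
  {"rx": 0, "ry": 0, "rz": 0, "x": 0, "y": 0, "z": 0, "hand": 85},
  {"rx": 0, "ry": 0, "rz": 0, "x": 0, "y": 0, "z": 0, "hand": 85},
  {"rx": 0, "ry": 0, "rz": 0, "x": 0, "y": 0, "z": 0, "hand": 85},
  {"rx": 0, "ry": 0, "rz": 0, "x": 0, "y": 0, "z": 0, "hand": 85},
  {"rx": 0, "ry": 0, "rz": 0, "x": 0, "y": 0, "z": 0, "hand": 85},
])

```text
time_s: 18.55
eef_pos: [495.0, -80.3, 18.9]
ee_rot: [0.707, -0.023, 0.707, 0.023]
force: [0.2, 0.9, 0.6]
grip_width: 1.0
```

jog_arm([
  {"rx": 0, "ry": 0, "rz": 0, "x": -15, "y": 0, "z": 0, "hand": 85},
  {"rx": 0, "ry": 0, "rz": 0, "x": -30, "y": 0, "z": 0, "hand": 85},
  {"rx": 0, "ry": 0, "rz": 0, "x": -40, "y": 0, "z": 0, "hand": 85},
  {"rx": 0, "ry": 0, "rz": 0, "x": -40, "y": 0, "z": 0, "hand": 85},
  {"rx": 0, "ry": 0, "rz": 0, "x": -30, "y": 0, "z": 0, "hand": 85},
])

```text
time_s: 19.18
eef_pos: [495.1, -80.3, 176.7]
ee_rot: [0.708, -0.023, 0.706, 0.023]
force: [0.3, -0.1, -0.7]
grip_width: 0.995
```

jog_arm([
  {"rx": 0, "ry": 0, "rz": 0, "x": 0, "y": 0, "z": 0, "hand": 85},
  {"rx": 0, "ry": 0, "rz": 0, "x": 0, "y": 0, "z": 0, "hand": 85},
  {"rx": 0, "ry": 0, "rz": 0, "x": 0, "y": 0, "z": 0, "hand": 85},
])

```text
time_s: 19.55
eef_pos: [494.5, -80.1, 173.0]
ee_rot: [0.706, -0.023, 0.707, 0.023]
force: [0.0, 0.5, -1.2]
grip_width: 0.996
```

Run:
```python
from h import *
import pickle
s=sense(); a=capture("wrist");cv2.imwrite("pics/g8.png",a[:,:,::-1]); pickle.dump(s,open("s8.pkl","wb"))
goto((583.4,182.3,141),100.5,s)
```

```text
t=19.55 pos [494.5 -80.1 173. ] yaw 93.74 tilt [-1.7e-03  7.0e-04 -1.0e+00] grip 0.996 F [ 0.   0.5 -1.2]
rotvec [-0.1181 -0.0016 -0.0009] shift old axes [ 32.1 256.1 105.9] shift new axes [ 32.  241.8 135.2]
```

View pics/g8.png

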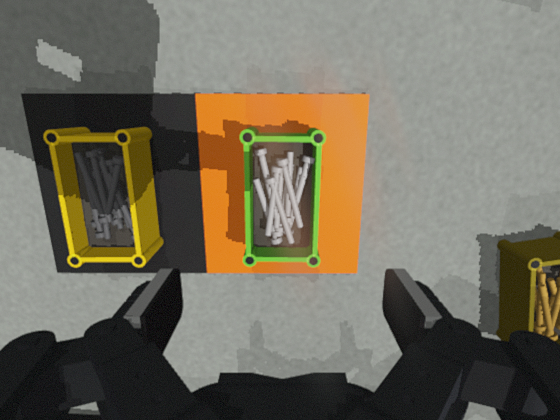

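Green is at the middle of the orange half, square to the board, and yellow is still on black at about (100,195). Next I'll measure olive.

jog_arm([
  {"rx": 0, "ry": 0, "rz": 0, "x": 0, "y": 32, "z": 13.2, "hand": 85},
  {"rx": 0, "ry": 0, "rz": 0, "x": 0, "y": 32, "z": 13.2, "hand": 85},
  {"rx": 0, "ry": 0, "rz": 0, "x": 0, "y": 32, "z": 13.2, "hand": 85},
  {"rx": 0, "ry": 0, "rz": 0, "x": 0, "y": 32, "z": 13.2, "hand": 85},
  {"rx": 0, "ry": 0, "rz": 0, "x": 0, "y": 32, "z": 13.2, "hand": 85},
])

```text
time_s: 20.23
eef_pos: [550.4, 84.8, 173.2]
ee_rot: [0.706, -0.023, 0.707, 0.023]
force: [-0.1, -0.2, 0.8]
grip_width: 0.993
```

jog_arm([
  {"rx": 0, "ry": 0, "rz": 0, "x": 0, "y": 32, "z": 13.2, "hand": 85},
  {"rx": 0, "ry": 0, "rz": 0, "x": 0, "y": 32, "z": 13.2, "hand": 85},
  {"rx": 0, "ry": 0, "rz": 0, "x": 0, "y": 32, "z": 13.2, "hand": 85},
  {"rx": -0.118, "ry": 0, "rz": 0, "x": 15, "y": 0, "z": 0, "hand": 85},
  {"rx": 0, "ry": 0, "rz": 0, "x": 15, "y": 0, "z": 0, "hand": 85},
])

```text
time_s: 20.85
eef_pos: [583.3, 182.2, 142.5]
ee_rot: [0.704, -0.065, 0.705, 0.064]
force: [0.1, 0.4, 0.1]
grip_width: 0.994
```

jog_arm([
  {"rx": 0, "ry": 0, "rz": 0, "x": 0, "y": 0, "z": 0, "hand": 85},
  {"rx": 0, "ry": 0, "rz": 0, "x": 0, "y": 0, "z": 0, "hand": 85},
  {"rx": 0, "ry": 0, "rz": 0, "x": 0, "y": 0, "z": 0, "hand": 85},
])

```text
time_s: 21.22
eef_pos: [583.9, 181.8, 144.5]
ee_rot: [0.705, -0.064, 0.704, 0.064]
force: [0.2, -0.3, -0.7]
grip_width: 0.993
```

Run:
```python
from h import *
import pickle
s=sense(); a=capture("wrist");cv2.imwrite("pics/g9.png",a[:,:,::-1]); pickle.dump(s,open("s9.pkl","wb"))
goto((583.4,182.3,141),100.5,s)
```

```text
t=21.23 pos [583.9 181.8 144.5] yaw 100.44 tilt [ 1.e-03  1.e-04 -1.e+00] grip 0.993 F [ 0.2 -0.3 -0.7]
rotvec [-0.0011  0.001   0.0001] shift old axes [ 3.5  0.6 -0.4] shift new axes [ 3.5  0.6 -0.4]
```

View pics/g9.png

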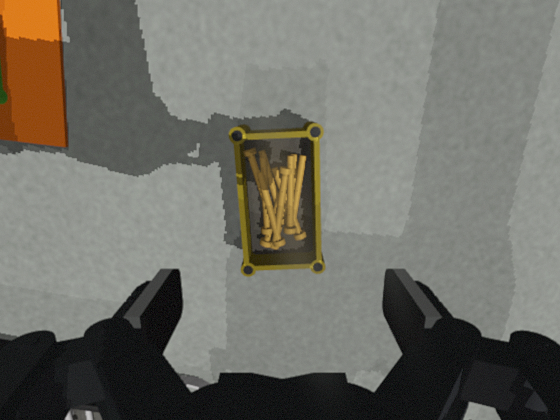

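Olive stands alone, with holes at about (237,134), (316,131), (318,267) and (248,270).

Run:
```python
from h import *
import pickle
np.set_printoptions(precision=2,suppress=True)
s=pickle.load(open("s9.pkl","rb"))
im=cv2.imread("pics/g9.png")[:,:,::-1].copy()
h=holes(im,[(237,134),(316,132),(318,267),(248,270)],5); print(h)
z=cv2.resize(im[115:285,220:340],None,fx=3,fy=3,interpolation=cv2.INTER_CUBIC)
for u,v in h: cv2.circle(z,(int((u-220+.5)*3),int((v-115+.5)*3)),2,(255,0,0),-1)
cv2.imwrite("pics/g9z.png",z[:,:,::-1])
p=plane("wrist",h,45,s); print("olive",pose4(p))
s8=pickle.load(open("s8.pkl","rb")); im=cv2.imread("pics/g8.png")[:,:,::-1].copy()
print("green",pose4(plane("wrist",holes(im,[(247,137),(318,137),(313,261),(250,261)],5),49,s8)))
print("yellow",pose4(plane("wrist",holes(im,[(51,137),(123,137),(138,261),(75,261)],5),49,s8)))
b=[(197,94),(369,94.5),(357,273),(207,273)]; p=plane("wrist",b,4,s8);print("orange",p.mean(0)[:2],pose4(p)[2])
goto((505.2,-228.7,160),93.8)
```

```text
[[235.39 136.72]
 [314.23 131.91]
 [317.57 266.69]
 [247.56 269.65]]
olive (array([580.55, 179.22]), np.float64(13.495312240207461), array([ 54.44, 101.66]))
green (array([494.68, -80.  ]), np.float64(3.3788204369770534), array([ 54.14, 102.11]))
yellow (array([ 504.38, -228.44]), np.float64(3.767601439573979), array([ 54.1 , 102.15]))
orange [495.37 -79.16] [149.18 169.62]
t=21.27 pos [583.9 181.9 144.5] yaw 100.45 tilt [ 0.  0. -1.] grip 0.995 F [ 0.4 -0.3  0.4]
rotvec [0.12 0.   0.  ] shift old axes [ -15.7 -389.5 -151.8] shift new axes [ -15.5 -404.4 -105.7]
```

View pics/g9z.png

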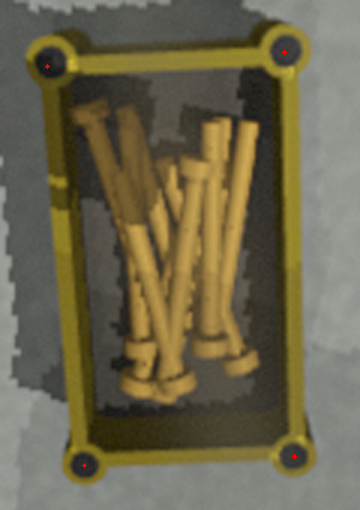

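Run:
```python
from h import *
import pickle
np.set_printoptions(precision=2,suppress=True)
s=pickle.load(open("s9.pkl","rb"))
im=cv2.imread("pics/g9.png"); hsv=cv2.cvtColor(im,cv2.COLOR_BGR2HSV)
h=np.array([(50,61),(286,50),(293,455),(84,464)])/3+[219.5,114.5]
print("manual",pose4(plane("wrist",h,45,s)))
print("dark ",pose4(plane("wrist",holes(im[:,:,::-1].copy(),h,4),45,s)),holes(im[:,:,::-1].copy(),h,4))
# outline rect of tray top: side wall edges at mid length
```

```text
manual (array([579.87, 179.26]), np.float64(13.100778481532133), array([ 54.19, 102.08]))
dark  (array([580.5 , 178.99]), np.float64(14.121686816450282), array([ 54.62, 101.61])) [[234.7  136.53]
 [313.27 131.98]
 [318.1  266.63]
 [247.35 269.42]]
```

jog_arm([
  {"rx": 0.06, "ry": 0, "rz": 0, "x": -15, "y": 0, "z": 0, "hand": 85},
  {"rx": 0.06, "ry": 0, "rz": 0, "x": -15, "y": 0, "z": 0, "hand": 85},
  {"rx": 0, "ry": 0, "rz": 0, "x": 0, "y": -40.4, "z": -10.6, "hand": 85},
  {"rx": 0, "ry": 0, "rz": 0, "x": 0, "y": -40.4, "z": -10.6, "hand": 85},
  {"rx": 0, "ry": 0, "rz": 0, "x": 0, "y": -40.4, "z": -10.6, "hand": 85},
])

```text
time_s: 21.9
eef_pos: [559.3, 57.8, 174.4]
ee_rot: [0.707, -0.022, 0.706, 0.022]
force: [0.4, -0.2, 0.2]
grip_width: 0.995
```

jog_arm([
  {"rx": 0, "ry": 0, "rz": 0, "x": 0, "y": -40.4, "z": -10.6, "hand": 85},
  {"rx": 0, "ry": 0, "rz": 0, "x": 0, "y": -40.4, "z": -10.6, "hand": 85},
  {"rx": 0, "ry": 0, "rz": 0, "x": 0, "y": -40.4, "z": -10.6, "hand": 85},
  {"rx": 0, "ry": 0, "rz": 0, "x": 0, "y": -40.4, "z": -10.6, "hand": 85},
  {"rx": 0, "ry": 0, "rz": 0, "x": 0, "y": -40.4, "z": -10.6, "hand": 85},
])

```text
time_s: 22.52
eef_pos: [519.1, -147.3, 174.4]
ee_rot: [0.707, -0.022, 0.706, 0.022]
force: [0.4, -0.0, -0.6]
grip_width: 0.999
```

jog_arm([
  {"rx": 0, "ry": 0, "rz": 0, "x": 0, "y": -40.4, "z": -10.6, "hand": 85},
  {"rx": 0, "ry": 0, "rz": 0, "x": 0, "y": -40.4, "z": -10.6, "hand": 85},
  {"rx": 0, "ry": 0, "rz": 0, "x": 0, "y": 0, "z": 0, "hand": 85},
  {"rx": 0, "ry": 0, "rz": 0, "x": 0, "y": 0, "z": 0, "hand": 85},
  {"rx": 0, "ry": 0, "rz": 0, "x": 0, "y": 0, "z": 0, "hand": 85},
])

```text
time_s: 23.15
eef_pos: [503.6, -226.9, 174.1]
ee_rot: [0.707, -0.023, 0.707, 0.023]
force: [0.5, -0.6, -0.5]
grip_width: 0.996
```

Run:
```python
from h import *
import pickle
np.set_printoptions(precision=2,suppress=True)
s=sense(); a=capture("wrist");cv2.imwrite("pics/g10.png",a[:,:,::-1]); pickle.dump(s,open("s10.pkl","wb"))
goto((505.2,-228.7,19.8),93.8,s)
```

```text
t=23.15 pos [ 503.6 -226.9  174.1] yaw 93.69 tilt [ 0.  0. -1.] grip 0.996 F [ 0.5 -0.6 -0.5]
rotvec [-0.  0.  0.] shift old axes [154.3  -1.9   1.4] shift new axes [154.3  -1.9   1.4]
```

View pics/g10.png

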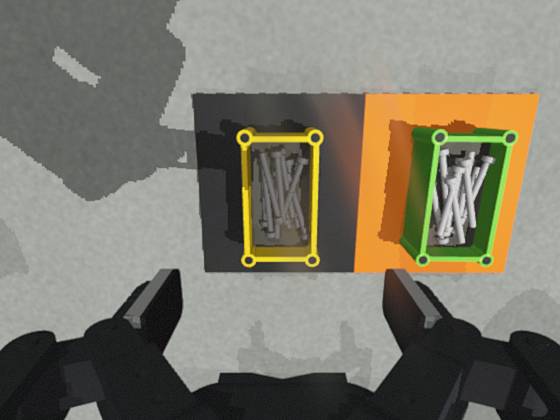

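Yellow is on black and green is on orange, both undisturbed. I'll grasp yellow again, aiming at the measured centre (504.4, −228.4).

jog_arm([
  {"rx": 0, "ry": 0, "rz": 0, "x": 25, "y": -1.6, "z": 0.7, "hand": 85},
  {"rx": 0, "ry": 0, "rz": 0, "x": 40, "y": 0, "z": 0, "hand": 85},
  {"rx": 0, "ry": 0, "rz": 0, "x": 40, "y": 0, "z": 0, "hand": 85},
  {"rx": 0, "ry": 0, "rz": 0, "x": 30, "y": 0, "z": 0, "hand": 85},
  {"rx": 0, "ry": 0, "rz": 0, "x": 15, "y": 0, "z": 0, "hand": 85},
])

```text
time_s: 23.82
eef_pos: [504.0, -228.5, 22.6]
ee_rot: [0.706, -0.022, 0.707, 0.023]
force: [-0.4, -0.3, 0.3]
grip_width: 0.996
```

jog_arm([
  {"rx": 0, "ry": 0, "rz": 0, "x": 4, "y": 0, "z": 0, "hand": 85},
  {"rx": 0, "ry": 0, "rz": 0, "x": 0, "y": 0, "z": 0, "hand": 85},
  {"rx": 0, "ry": 0, "rz": 0, "x": 0, "y": 0, "z": 0, "hand": 85},
])

```text
time_s: 24.2
eef_pos: [504.7, -229.7, 20.9]
ee_rot: [0.707, -0.023, 0.706, 0.022]
force: [0.1, 0.2, 0.8]
grip_width: 0.993
```

jog_arm([
  {"rx": 0, "ry": 0, "rz": 0, "x": 1, "y": 1, "z": 0, "hand": 85},
  {"rx": 0, "ry": 0, "rz": 0, "x": 0, "y": 0, "z": 0, "hand": 50},
  {"rx": 0, "ry": 0, "rz": 0, "x": 0, "y": 0, "z": 0, "hand": 50},
  {"rx": 0, "ry": 0, "rz": 0, "x": 0, "y": 0, "z": 0, "hand": 50},
  {"rx": 0, "ry": 0, "rz": 0, "x": 0, "y": 0, "z": 0, "hand": 50},
], force=50)

```text
time_s: 24.82
eef_pos: [504.3, -228.7, 19.4]
ee_rot: [0.707, -0.023, 0.707, 0.022]
force: [-1.3, -0.5, 5.3]
grip_width: 0.692
```

jog_arm([
  {"rx": 0, "ry": 0, "rz": 0, "x": 0, "y": 0, "z": 0, "hand": 50},
  {"rx": 0, "ry": 0, "rz": 0, "x": 0, "y": 0, "z": 0, "hand": 50},
])

```text
time_s: 25.08
eef_pos: [504.3, -228.7, 19.3]
ee_rot: [0.707, -0.023, 0.707, 0.022]
force: [-1.4, -0.4, 4.9]
grip_width: 0.692
```

Run:
```python
from h import *
goto((504.4,-228.4,20),93.7)
```

```text
t=25.07 pos [ 504.3 -228.7   19.3] yaw 93.62 tilt [ 6.e-04 -5.e-04 -1.e+00] grip 0.692 F [-1.4 -0.4  4.9]
rotvec [-0.0014  0.0005  0.0006] shift old axes [-0.7  0.3  0.1] shift new axes [-0.7  0.3  0.1]
```

jog_arm([
  {"rx": 0, "ry": 0, "rz": 0, "x": -1, "y": 0, "z": 0, "hand": 50},
  {"rx": 0, "ry": 0, "rz": 0, "x": -5, "y": 0, "z": 0, "hand": 50},
  {"rx": 0, "ry": 0, "rz": 0, "x": -14, "y": 0, "z": 0, "hand": 50},
  {"rx": 0, "ry": 0, "rz": 0, "x": -30, "y": 0, "z": 0, "hand": 50},
  {"rx": 0, "ry": 0, "rz": 0, "x": -35, "y": 0, "z": 0, "hand": 50},
])

```text
time_s: 25.7
eef_pos: [503.8, -228.2, 105.2]
ee_rot: [0.707, -0.022, 0.707, 0.023]
force: [1.5, -0.6, -4.4]
grip_width: 0.692
```

jog_arm([
  {"rx": 0, "ry": 0, "rz": 0, "x": -25, "y": 0, "z": 0, "hand": 50},
  {"rx": 0, "ry": 0, "rz": 0, "x": -10, "y": 0, "z": 0, "hand": 50},
  {"rx": 0, "ry": 0, "rz": 0, "x": 0, "y": 0, "z": 0, "hand": 50},
  {"rx": 0, "ry": 0, "rz": 0, "x": 0, "y": 0, "z": 0, "hand": 50},
])

```text
time_s: 26.2
eef_pos: [503.6, -228.1, 137.8]
ee_rot: [0.706, -0.022, 0.707, 0.023]
force: [-0.2, 0.8, -4.2]
grip_width: 0.696
```

Run:
```python
from h import *
goto((579.9,179.3,140),103.1)
a=capture("wrist");cv2.imwrite("pics/g11.png",a[:,:,::-1])
```

```text
t=26.20 pos [ 503.6 -228.1  137.8] yaw 93.62 tilt [-0.0017  0.0013 -1.    ] grip 0.696 F [-0.2  0.8 -4.2]
rotvec [-0.1655 -0.0015 -0.0015] shift old axes [ -1.8 401.8 101.8] shift new axes [ -2.2 379.5 166.6]
```

View pics/g11.png

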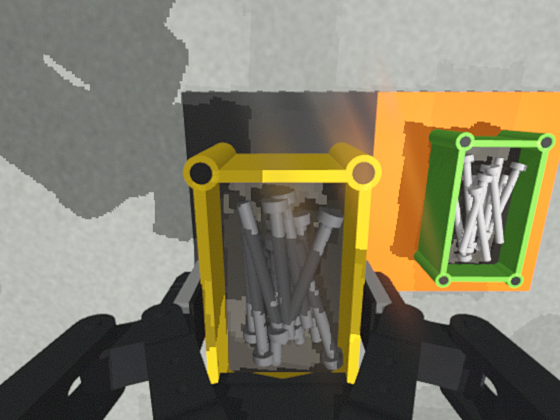

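Held level, as before. I'll carry yellow back over olive.

jog_arm([
  {"rx": 0, "ry": 0, "rz": 0, "x": 0, "y": 15, "z": 3.8, "hand": 50},
  {"rx": 0, "ry": 0, "rz": 0, "x": 0, "y": 28, "z": 7.1, "hand": 50},
  {"rx": 0, "ry": 0, "rz": 0, "x": 0, "y": 36, "z": 9.1, "hand": 50},
  {"rx": 0, "ry": 0, "rz": 0, "x": 0, "y": 36, "z": 9.1, "hand": 50},
  {"rx": 0, "ry": 0, "rz": 0, "x": 0, "y": 36, "z": 9.1, "hand": 50},
])

```text
time_s: 26.88
eef_pos: [532.6, -73.1, 138.6]
ee_rot: [0.707, -0.022, 0.707, 0.023]
force: [0.8, -0.5, -4.4]
grip_width: 0.695
```

jog_arm([
  {"rx": 0, "ry": 0, "rz": 0, "x": 0, "y": 36, "z": 9.1, "hand": 50},
  {"rx": 0, "ry": 0, "rz": 0, "x": 0, "y": 36, "z": 9.1, "hand": 50},
  {"rx": 0, "ry": 0, "rz": 0, "x": 0, "y": 36, "z": 9.1, "hand": 50},
  {"rx": 0, "ry": 0, "rz": 0, "x": 0, "y": 36, "z": 9.1, "hand": 50},
  {"rx": 0, "ry": 0, "rz": 0, "x": 0, "y": 36, "z": 9.1, "hand": 50},
])

```text
time_s: 27.5
eef_pos: [566.3, 109.4, 138.5]
ee_rot: [0.706, -0.022, 0.707, 0.023]
force: [1.1, -0.4, -4.1]
grip_width: 0.693
```

jog_arm([
  {"rx": 0, "ry": 0, "rz": 0, "x": 0, "y": 34, "z": 8.6, "hand": 50},
  {"rx": 0, "ry": 0, "rz": 0, "x": 0, "y": 24, "z": 6.1, "hand": 50},
  {"rx": 0, "ry": 0, "rz": 0, "x": 0, "y": 13, "z": 3.3, "hand": 50},
  {"rx": -0.08, "ry": 0, "rz": 0, "x": 0, "y": 0, "z": 0, "hand": 50},
  {"rx": -0.085, "ry": 0, "rz": 0, "x": 0, "y": 0, "z": 0, "hand": 50},
])

```text
time_s: 28.12
eef_pos: [579.8, 179.4, 138.5]
ee_rot: [0.702, -0.082, 0.703, 0.081]
force: [0.4, -0.5, -4.2]
grip_width: 0.693
```

jog_arm([
  {"rx": 0, "ry": 0, "rz": 0, "x": 0, "y": 0, "z": 0, "hand": 50},
  {"rx": 0, "ry": 0, "rz": 0, "x": 0, "y": 0, "z": 0, "hand": 50},
  {"rx": 0, "ry": 0, "rz": 0, "x": 0, "y": 0, "z": 0, "hand": 50},
  {"rx": 0, "ry": 0, "rz": 0, "x": 0, "y": 0, "z": 0, "hand": 50},
])

```text
time_s: 28.62
eef_pos: [580.2, 179.2, 138.9]
ee_rot: [0.703, -0.08, 0.703, 0.08]
force: [-0.7, 0.3, -6.0]
grip_width: 0.689
```

Run:
```python
from h import *
goto((579.8,179.2,68),103.05)
```

```text
t=28.62 pos [580.2 179.2 138.9] yaw 103.05 tilt [-0. -0. -1.] grip 0.689 F [-0.7  0.3 -6. ]
rotvec [-0.0001 -0.      0.    ] shift old axes [70.9  0.1 -0.4] shift new axes [70.9  0.1 -0.4]
```

jog_arm([
  {"rx": 0, "ry": 0, "rz": 0, "x": 15, "y": 0, "z": -0.3, "hand": 50},
  {"rx": 0, "ry": 0, "rz": 0, "x": 25, "y": 0, "z": 0, "hand": 50},
  {"rx": 0, "ry": 0, "rz": 0, "x": 19, "y": 0, "z": 0, "hand": 50},
  {"rx": 0, "ry": 0, "rz": 0, "x": 8, "y": 0, "z": 0, "hand": 50},
  {"rx": 0, "ry": 0, "rz": 0, "x": 4, "y": 0, "z": 0, "hand": 50},
])

```text
time_s: 29.25
eef_pos: [579.9, 179.1, 67.4]
ee_rot: [0.702, -0.08, 0.703, 0.08]
force: [-0.6, 0.3, -3.9]
grip_width: 0.692
```

jog_arm([
  {"rx": 0, "ry": 0, "rz": 0, "x": 0, "y": 0, "z": 0, "hand": 50},
  {"rx": 0, "ry": 0, "rz": 0, "x": 0, "y": 0, "z": 0, "hand": 50},
  {"rx": 0, "ry": 0, "rz": 0, "x": 0, "y": 0, "z": 0, "hand": 50},
])

```text
time_s: 29.62
eef_pos: [580.1, 179.2, 68.3]
ee_rot: [0.703, -0.081, 0.702, 0.081]
force: [0.2, -0.8, -4.6]
grip_width: 0.693
```

Run:
```python
from h import *
goto((579.8,179.2,60),103.05)
a=capture("scene");b=capture("side"); 
a=cv2.resize(a[190:330,290:430],None,fx=2.8,fy=2.8);b=cv2.resize(b[90:220,180:320],None,fx=2.8,fy=2.8); a=a[:b.shape[0]]
cv2.imwrite("pics/g12.png",np.hstack([a,b])[:,:,::-1])
```

```text
t=29.62 pos [580.1 179.2  68.3] yaw 103.08 tilt [ 8.e-04  1.e-04 -1.e+00] grip 0.693 F [ 0.2 -0.8 -4.6]
rotvec [0.0005 0.0008 0.0001] shift old axes [ 8.3  0.1 -0.3] shift new axes [ 8.3  0.1 -0.3]
```

View pics/g12.png

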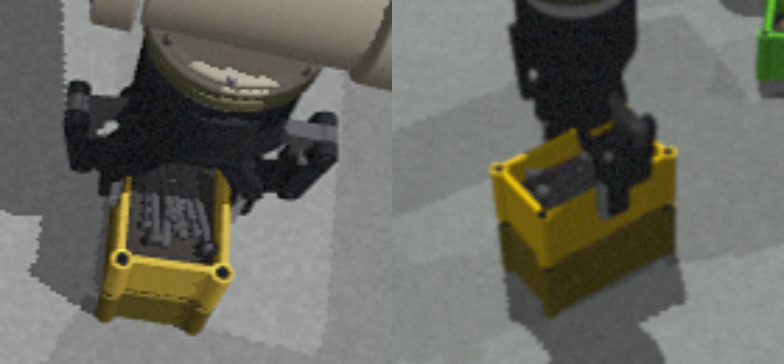

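Both views show yellow lined up over olive just above contact. I'll lower the last few mm slowly.

jog_arm([
  {"rx": 0, "ry": 0, "rz": 0, "x": 3, "y": 0, "z": -0.2, "hand": 50},
  {"rx": 0, "ry": 0, "rz": 0, "x": 2, "y": 0, "z": 0, "hand": 50},
  {"rx": 0, "ry": 0, "rz": 0, "x": 1, "y": 0, "z": 0, "hand": 50},
  {"rx": 0, "ry": 0, "rz": 0, "x": 0, "y": 0, "z": 0, "hand": 50},
  {"rx": 0, "ry": 0, "rz": 0, "x": 0, "y": 0, "z": 0, "hand": 50},
])

```text
time_s: 30.35
eef_pos: [579.8, 179.1, 61.9]
ee_rot: [0.703, -0.081, 0.702, 0.081]
force: [-0.1, 0.1, -5.0]
grip_width: 0.691
```

jog_arm([
  {"rx": 0, "ry": 0, "rz": 0, "x": 0.8, "y": 0, "z": 0, "hand": 50},
  {"rx": 0, "ry": 0, "rz": 0, "x": 0, "y": 0, "z": 0, "hand": 50},
])

```text
time_s: 30.6
eef_pos: [579.7, 179.1, 61.0]
ee_rot: [0.702, -0.08, 0.703, 0.081]
force: [-0.0, -0.3, -4.0]
grip_width: 0.692
```

jog_arm([
  {"rx": 0, "ry": 0, "rz": 0, "x": 0.6, "y": 0, "z": 0, "hand": 50},
  {"rx": 0, "ry": 0, "rz": 0, "x": 0, "y": 0, "z": 0, "hand": 50},
])

```text
time_s: 30.85
eef_pos: [579.7, 179.1, 60.4]
ee_rot: [0.702, -0.081, 0.703, 0.081]
force: [-0.9, -0.4, -4.5]
grip_width: 0.692
```

jog_arm([
  {"rx": 0, "ry": 0, "rz": 0, "x": 0.5, "y": 0, "z": 0, "hand": 50},
  {"rx": 0, "ry": 0, "rz": 0, "x": 0, "y": 0, "z": 0, "hand": 50},
])

```text
time_s: 31.1
eef_pos: [579.7, 179.1, 60.4]
ee_rot: [0.703, -0.081, 0.702, 0.081]
force: [-2.4, -0.5, 1.4]
grip_width: 0.69
```

Contact: the force has risen from −4.5 to +1.4 N. I'll release gently and rise.

jog_arm([
  {"rx": 0, "ry": 0, "rz": 0, "x": 0.2, "y": 0, "z": 0, "hand": 50},
  {"rx": 0, "ry": 0, "rz": 0, "x": 0, "y": 0, "z": 0, "hand": 85},
  {"rx": 0, "ry": 0, "rz": 0, "x": 0, "y": 0, "z": 0, "hand": 85},
  {"rx": 0, "ry": 0, "rz": 0, "x": 0, "y": 0, "z": 0, "hand": 85},
  {"rx": 0, "ry": 0, "rz": 0, "x": 0, "y": 0, "z": 0, "hand": 85},
])

```text
time_s: 31.72
eef_pos: [579.8, 179.1, 59.8]
ee_rot: [0.703, -0.08, 0.702, 0.08]
force: [0.1, 1.3, 0.1]
grip_width: 0.994
```

jog_arm([
  {"rx": 0, "ry": 0, "rz": 0, "x": -10, "y": 0, "z": 0, "hand": 85},
  {"rx": 0, "ry": 0, "rz": 0, "x": -25, "y": 0, "z": 0, "hand": 85},
  {"rx": 0, "ry": 0, "rz": 0, "x": -35, "y": 0, "z": 0, "hand": 85},
  {"rx": 0, "ry": 0, "rz": 0, "x": -35, "y": 0, "z": 0, "hand": 85},
  {"rx": 0, "ry": 0, "rz": 0, "x": -20, "y": 0, "z": 0, "hand": 85},
])

```text
time_s: 32.35
eef_pos: [580.2, 179.2, 187.6]
ee_rot: [0.704, -0.081, 0.701, 0.081]
force: [0.2, -0.0, -0.4]
grip_width: 0.998
```

jog_arm([
  {"rx": 0, "ry": 0, "rz": 0, "x": 0, "y": 0, "z": 0, "hand": 85},
  {"rx": 0, "ry": 0, "rz": 0, "x": 0, "y": 0, "z": 0, "hand": 85},
  {"rx": 0, "ry": 0, "rz": 0, "x": 0, "y": 0, "z": 0, "hand": 85},
])

```text
time_s: 32.72
eef_pos: [579.3, 179.0, 183.7]
ee_rot: [0.702, -0.08, 0.703, 0.08]
force: [0.4, -0.1, 0.3]
grip_width: 0.998
```

Run:
```python
from h import *
import pickle
s=sense(); a=capture("wrist");cv2.imwrite("pics/g13.png",a[:,:,::-1]); pickle.dump(s,open("s13.pkl","wb"))
goto((579.8,179.2,60),103.05,s)
b=capture("side"); cv2.imwrite("pics/g13s.png",b[:,:,::-1])
b=cv2.resize(b[90:220,180:320],None,fx=2.8,fy=2.8); a=cv2.resize(a[90:310,200:370],None,fx=1.7,fy=1.7); b=cv2.copyMakeBorder(b,0,a.shape[0]-b.shape[0],0,0,0)
cv2.imwrite("pics/g13z.png",np.hstack([a,b])[:,:,::-1])
```

```text
t=32.73 pos [579.3 179.  183.7] yaw 103.07 tilt [-1.9e-03 -2.0e-04 -1.0e+00] grip 0.998 F [ 0.4 -0.1  0.3]
rotvec [ 0.0004 -0.0019 -0.0002] shift old axes [123.7   0.    0.7] shift new axes [1.237e+02 1.000e-01 5.000e-01]
```

View pics/g13z.png

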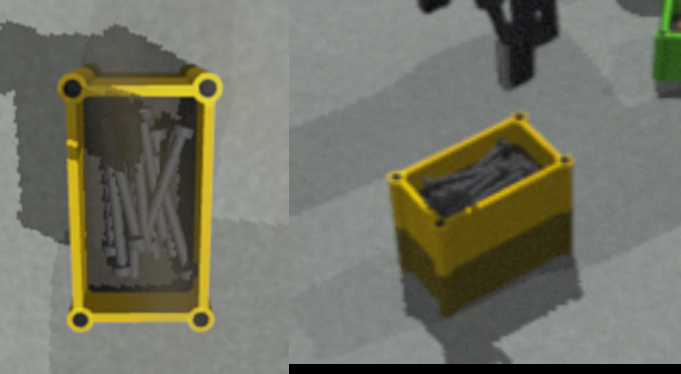

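Yellow sits flush on olive in both views. I'll check the numbers: yellow's pose against olive's, whether olive has shifted, and green.

Run:
```python
from h import *
import pickle
np.set_printoptions(precision=2,suppress=True)
s=pickle.load(open("s13.pkl","rb")); im=cv2.imread("pics/g13.png")[:,:,::-1].copy()
h=holes(im,np.array([(72,89),(207,89),(201,319),(80,319)])/1.7+[200,90],5)
print(h,"yellow",pose4(plane("wrist",h,90,s)))
A=cv2.imread("pics/side0.png");C=cv2.imread("pics/g13s.png")
z=lambda x:cv2.resize(x[110:215,205:295],None,fx=4.3,fy=4.3,interpolation=cv2.INTER_CUBIC)
cv2.imwrite("pics/cmp.png",np.hstack([z(A),z(C)]))
```

```text
[[241.63 142.27]
 [321.19 141.64]
 [317.72 277.6 ]
 [246.7  277.82]] yellow (array([580.09, 179.43]), np.float64(13.384223537083923), array([ 54.08, 101.91]))
```

View pics/cmp.png

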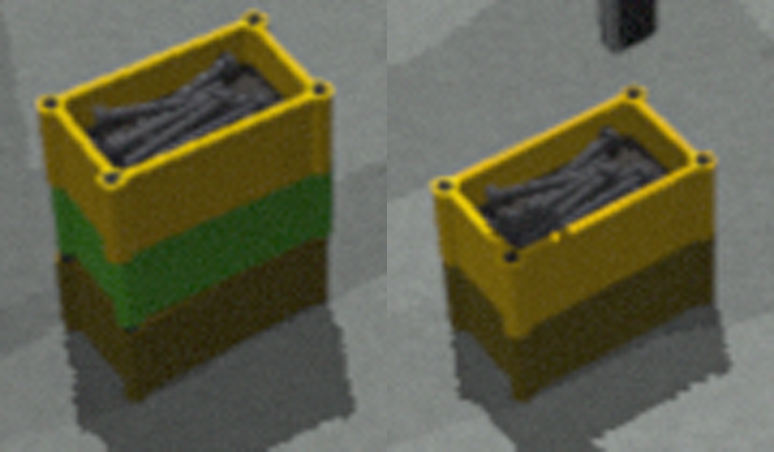

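Yellow is at (580.1, 179.4), 13.4°, against olive at (579.9, 179.3), 13.1°. Olive's foot corners are at the same side-view pixels as at the start, to within about 0.5 px. One last overall look before handing in.

Run:
```python
from h import *
s=sense();print(s["time_s"],s["force"].round(1)); a=capture("scene");cv2.imwrite("pics/end.png",a[:,:,::-1])
```

```text
32.825 [ 1.   0.8 -0.1]
```

View pics/end.png

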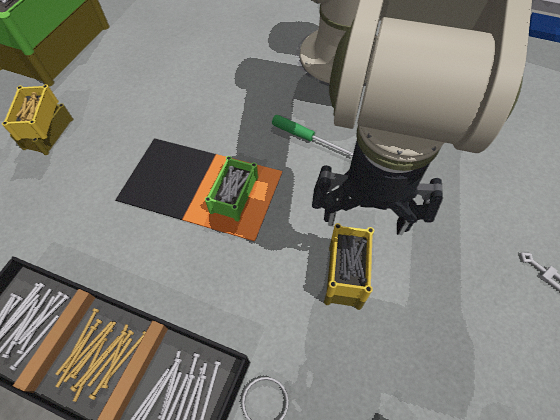

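The scene view shows green in the middle of the orange half at (232,187), yellow on olive at (351,265), black clear, and the gripper clear above the stack.

```bash
python3 -c "
from rig import finish_job; print(finish_job())"
```

```text
the job is handed in; nothing more can be done
None
```

The job is done and handed in at about 33 s of the 72 s allowed. I set yellow aside on the black half, moved green to the middle of the orange half, and put yellow back on olive. Each tray was held level and lowered until the wrist force showed contact, then released.

Last checks:
- **Green:** it measured (494.7, −80.0) at 3.4°. The wrist camera puts the middle of the orange half at about (495, −80), 3.7°.
- **Yellow on olive:** yellow measured (580.1, 179.4) at 13.4° and olive (579.9, 179.3) at 13.1°. The side and scene views show them flush.
- **Olive:** its foot corners are at the same side-view pixels as at the start, to within about half a pixel.
- **Robot:** the gripper was open and clear of everything at hand-in. The forces I read were about 6 N at most.

Some measurements disagreed:
- **Side camera:** it read about 4 to 6 mm off the other two views in y, so I relied on the wrist camera, backed by the scene camera.
- **Olive's holes:** my automatic hole finder was off by about 1–2 px on olive and gave 13.5 to 14.1°. I used hole centres read by eye from the zoomed picture instead, because they matched the known hole spacing.

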